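# Set up the tasting rail in a cask-liquor shop

## Task

Get the tasting rail ready: hang every cup holder on a stud of its own on the upright board, slipping its keyhole over the stud's head and sliding it down until it is locked fully home and hangs upright. Lift the clear cover off the cup board, stand one cup upright in each hung holder, leaving the other cups standing on the board, and finally set the cover back square on the board over them. Do not tip over a cup or any of the other things on the counter.

Things in the scene. Friction and masses are not known exactly. Their poses are not given: they have to be found in the camera images.
- rail: tasting rail: upright timber board fixed on the table, 310 mm long (y), 28 mm thick, 166 mm high, with three steel headed studs on its +x face, the side away from the robot. Origin: on the table below the middle of that face; x out of the face, y along the board, z up. Studs at y = -110, 0 and 110 mm, 152 mm above the table; two small feet behind the board
- stud1 (a point): headed stud at y = -110 mm of the rail. Point: middle of its shank, 4.5 mm out from the board's face, 152 mm above the table. Axes as the rail's: x along the stud, outwards. Shank 6 mm across, 9 mm long from the face, then a head 15 mm across, 4.5 mm thick
- stud2 (a point): headed stud at y = 0 (middle) of the rail. Point: middle of its shank, 4.5 mm out from the board's face, 152 mm above the table. Axes as the rail's: x along the stud, outwards. Shank 6 mm across, 9 mm long from the face, then a head 15 mm across, 4.5 mm thick
- stud3 (a point): headed stud at y = +110 mm of the rail. Point: middle of its shank, 4.5 mm out from the board's face, 152 mm above the table. Axes as the rail's: x along the stud, outwards. Shank 6 mm across, 9 mm long from the face, then a head 15 mm across, 4.5 mm thick
- holderA_grip (a point): steel cup holder (one may be absent), 60 mm wide (y), 75 deep (x), 0.13 to 0.25 kg, standing on the table, z up. Back (-x): upright plate 86 mm high, 5 thick, with keyhole. Before it an open tray 40 mm high, walls and floor 4. Point: where to grip the side walls (60 mm wide along y), 27 mm above the bottom, 46 mm in front of the plate, 24 mm behind the tray's front. Hung, its axes agree with the rail's
- holderA_slot (a point): point half-way through holder A's plate where the stud's shank sits when locked: 71 mm above the bottom, 48.5 mm behind (-x) the grip point; axes as the holder. Keyhole: wide opening 24 mm wide, 34 to 58 mm above the bottom (its middle 25 mm below this point), then a slot 10.5 mm wide up to 74 mm. Head through opening, plate against board, lower 25 mm. Locked: within 3 mm of a stud point
- holderA_seat (a point): where the middle of a cup is when it stands in the middle of holder A's tray (52 mm by 66 mm inside): 13 mm behind (-x) and 12 mm above the grip point. Axes as the holder
- holderB_grip (a point): steel cup holder (one may be absent), 60 mm wide (y), 75 deep (x), 0.13 to 0.25 kg, standing on the table, z up. Back (-x): upright plate 86 mm high, 5 thick, with keyhole. Before it an open tray 40 mm high, walls and floor 4. Point: where to grip the side walls (60 mm wide along y), 27 mm above the bottom, 46 mm in front of the plate, 24 mm behind the tray's front. Hung, its axes agree with the rail's
- holderB_slot (a point): point half-way through holder B's plate where the stud's shank sits when locked: 71 mm above the bottom, 48.5 mm behind (-x) the grip point; axes as the holder. Keyhole: wide opening 24 mm wide, 34 to 58 mm above the bottom (its middle 25 mm below this point), then a slot 10.5 mm wide up to 74 mm. Head through opening, plate against board, lower 25 mm. Locked: within 3 mm of a stud point
- holderB_seat (a point): where the middle of a cup is when it stands in the middle of holder B's tray (52 mm by 66 mm inside): 13 mm behind (-x) and 12 mm above the grip point. Axes as the holder
- holderC_grip (a point): steel cup holder (one may be absent), 60 mm wide (y), 75 deep (x), 0.13 to 0.25 kg, standing on the table, z up. Back (-x): upright plate 86 mm high, 5 thick, with keyhole. Before it an open tray 40 mm high, walls and floor 4. Point: where to grip the side walls (60 mm wide along y), 27 mm above the bottom, 46 mm in front of the plate, 24 mm behind the tray's front. Hung, its axes agree with the rail's
- holderC_slot (a point): point half-way through holder C's plate where the stud's shank sits when locked: 71 mm above the bottom, 48.5 mm behind (-x) the grip point; axes as the holder. Keyhole: wide opening 24 mm wide, 34 to 58 mm above the bottom (its middle 25 mm below this point), then a slot 10.5 mm wide up to 74 mm. Head through opening, plate against board, lower 25 mm. Locked: within 3 mm of a stud point
- holderC_seat (a point): where the middle of a cup is when it stands in the middle of holder C's tray (52 mm by 66 mm inside): 13 mm behind (-x) and 12 mm above the grip point. Axes as the holder
- cup1_mid (a point): white ceramic tasting cup, a straight open tumbler 70 mm high, 40 mm across at the foot and 42 mm at the rim, 90 g, standing on the cup board under the cover. Point: its axis, half-way up (35 mm above its foot). Axis z up. In a holder it stands on the tray floor and rises 34 mm above the tray walls
- cup2_mid (a point): white ceramic tasting cup, a straight open tumbler 70 mm high, 40 mm across at the foot and 42 mm at the rim, 90 g, standing on the cup board under the cover. Point: its axis, half-way up (35 mm above its foot). Axis z up. In a holder it stands on the tray floor and rises 34 mm above the tray walls
- cup3_mid (a point): white ceramic tasting cup, a straight open tumbler 70 mm high, 40 mm across at the foot and 42 mm at the rim, 90 g, standing on the cup board under the cover. Point: its axis, half-way up (35 mm above its foot). Axis z up. In a holder it stands on the tray floor and rises 34 mm above the tray walls
- cup4_mid (a point): white ceramic tasting cup, a straight open tumbler 70 mm high, 40 mm across at the foot and 42 mm at the rim, 90 g, standing on the cup board under the cover. Point: its axis, half-way up (35 mm above its foot). Axis z up. In a holder it stands on the tray floor and rises 34 mm above the tray walls
- board_top (a point): centre of the top of the cup board, a two-step wooden board fixed on the table: lower step 166 mm (x) by 186 mm (y), 8 mm high; upper step 130 by 150 mm, top 14 mm above the table. The four cups start on the upper step about 34 mm either way in x and 42 mm either way in y from this point; the cover's rim rests on the lower step, around the upper step
- cover_grip (a point): loose clear plastic cover, an upside-down box 146 mm (x) by 166 (y) outside, 88 high, 4 thick, 0.3 kg, with a dark wooden grip bar on top 56 mm long (x), 22 wide (y), 36 high. Point: in the bar, 112 mm above the cover's rim, 24 above its top, 12 below the bar's top. It starts over the cups, axes along the board's; in place, this point is 106 mm above board_top, with 4 mm play all round
- masu: bystander, leave it standing: small square wooden box 85 mm wide, 55 mm high. Origin: centre of its underside, z up
- bung: bystander, leave it standing: cork bung standing up, 32 mm across, 34 mm high. Origin: centre of its underside, z up
- pot: bystander, leave it standing: blue ceramic pot with a wooden lid, 60 mm across, 85 mm high. Origin: centre of its underside, z up
- funnel: bystander, leave it standing: blue funnel standing on its wide mouth, 104 mm across, 105 mm high. Origin: centre of its underside, z up
- flask: bystander, leave it standing: green bottle 68 mm across, 190 mm high. Origin: centre of its underside, z up
Not all that is in view belongs to the job. What is shaped like the part that bears cover_grip but red is not meant.

How it is judged:
By the outcome, as a careful person would: the job done as asked, in the order asked, and still so for the second after the job is handed in, with the robot touching nothing.
Of holderA, holderB, holderC only 2 to 3 are there at a start; the rules pass over those that are not, and their reading is None.
At some moment in a run one of holderA, holderB, holderC, cover may be knocked a few centimetres aside while the robot is not near it.
It also fails if it takes over 210 s, if anything falls off the work surface, if the arm or the gripper's body presses on something with over 40 N, if the wrist force passes 120 N, or if a joint passes its speed limit or range.

## Robot

A 6-joint arm with a two-finger parallel gripper is mounted at the origin on the work surface. World frame = base frame: x ahead of the robot, y to its left, z up, the work surface at z = 0. Lengths are in mm, angles in rad, forces in N, time in s.
With the tool pointing down it reaches from about 275 to 750 mm from the base axis. Payload 10.2 kg.
Tool frame: the origin (TCP) lies on the front face of the gripper's body, between the roots of the fingers; the fingertips stand 73 mm ahead of it and the grasp point (between the pads) lies 54 mm ahead of it; z points along the fingers, y is the line along which they close (so a half turn about z gives the same grasp; the last joint's range is limited). The gripper opens to 85 mm and grips with 20 to 120 N. Pads are 22 mm wide; open, the fingers measure 114 mm over their backs; the gripper's body (76 mm by 85 mm) begins 54 mm behind the grasp point. The pads swing forward as they close: fully open they stand 13 mm farther back than shut.
Start: joints at [0.915, 0.313, 1.498, -0, 1.331, -0.223], TCP at [220.206, 476.593, 303.894] pointing down, gripper open.
Joint ranges: [-2.94, 2.94], [-0.97, 2.17], [0.19, 2.56], [-1.23, 4.37], [0.02, 3.11], [-2.88, 2.88]. Speed limits (rad/s): [2.39, 2.39, 3.01, 3.14, 3.14, 3.14].

## Interface

Orientations are given as a unit quaternion [w, x, y, z].
In Python, from rig import * gives the robot as it stands.
- The arm moves only by the tool step_arm, never from a script. Its argument "plan" is a list of rows, each an object with "offset": the shift along the tool's x, y, z in cm, a list of three; "rot": the turn, a rotation vector about the tool's x, y, z in degrees, a list of three; "gripper": the finger opening in cm, from 0 to 8.54. In form: [{"offset": [x, y, z], "rot": [wx, wy, wz], "gripper": gripper}, ...]. A call has 1 to 12 rows; each row is the pose to reach, as a shift and turn from the pose commanded when the call began, along the tool's axes at that moment; what a row does not reach only later rows make up. A row lasts 1/10 s, in which the tool goes at most 50 mm and 8.59 degrees, less where a joint would pass 70% of its speed; a pose out of reach is approached as far as the arm can. A call with a gripper value outside its range is refused whole. The fingers move at their own pace and stop on an object; "squeeze" is the grip in N (left out, the last holds). Time passes only in rows, so rows that repeat a pose let the fingers close. It gives the time, the measured TCP pose, the force, the opening and the grip force at its end, in the units of the state.
- sense(): the state, without advancing time (a new reading comes with each control period).
- capture(name): name is "scene" or "top"; returns a dict with "color" (384x512x3 uint8, red, green, blue), "depth" (384x512 float32, mm along the optical axis (not along the pixel's ray), 0 where there is no reading), "vertical_fov" (degrees; the focal length in pixels is half the picture's height over the tangent of half this angle, whatever the lens; pixels are square), "cx", "cy" (the principal point, pixels), "k1" (the pictures are not rectified: a ray, as slopes to the right and down, at radius r is drawn at 1 + k1 r^2 times it, then the intrinsics apply), "rvec" (rotation vector, rad) and "tvec" (3), from world to camera coordinates, as OpenCV has them. Camera axes: x right, y down, z forward; pixel columns grow to the right and rows downward; lengths in mm; the calibration is good to about 2 mm. A picture is of the moment at which its call begins.
- finish_job(): hands the job in; it is judged then, once.
The state is a dict: "time_s": time; "joints": joint angles; "dq": joint speeds; "tau": joint torques, N m; "eef_pos": TCP position; "ee_rot": TCP orientation; "force": force on the tool from outside, world axes, zero at the start; "wrist_torque": the same for the moment, N m; "grip_width": opening from 0.0 (shut) to 1.0 (fully open); "grip_force": force on a finger pad.
Only numpy, scipy, OpenCV 4.12 (cv2) and the standard library are available. Lean on these libraries where they do the work, as an engineer would, in place of code of your own. Each camera call takes 0.05 s, during which the arm holds its last target. There are 200 camera calls.

## Working session

There is one attempt and no reset: what is moved stays moved. The work goes in short steps, Python scripts to look and compute and a tool call to move; the robot and the scene stay as the last step left them, time stands still between calls to the robot, and variables do not carry over. Pictures are saved under pics/ and viewed, at most 14 in all, crops included, and the job is handed in when it is done.

Besides the shell and the picture viewer there is one more tool, called after ">>>" as name(argument=value, ...) on one line, values as JSON. step_arm: Moves the arm, as the interface text tells. Its arguments: {"type":"object","properties":{"plan":{"type":"array"},"squeeze":{"type":"number"}},"required":["plan"]}

```bash
ls; mkdir -p pics; cat > h.py <<'E'
from rig import *
import numpy as np, cv2
from scipy.spatial.transform import Rotation as R
def cam(n):
    c=capture(n); H,W=c["depth"].shape
    f=H/2/np.tan(np.radians(c["vertical_fov"])/2)
    K=np.array([[f,0,c["cx"]],[0,f,c["cy"]],[0,0,1]]); D=np.array([c["k1"],0,0,0,0],float)
    u,v=np.meshgrid(np.arange(W),np.arange(H))
    p=cv2.undistortPoints(np.stack([u,v],-1).reshape(-1,1,2).astype(float),K,D).reshape(H,W,2)
    d=c["depth"].astype(float)
    P=np.dstack([p*d[...,None],d])
    Rm=cv2.Rodrigues(np.array(c["rvec"],float))[0]; t=np.array(c["tvec"],float).ravel()
    c["X"]=(P-t)@Rm; c["X"][d==0]=np.nan; c["K"],c["D"],c["R"],c["t"]=K,D,Rm,t
    return c
def proj(c,pts):
    return cv2.projectPoints(np.array(pts,float).reshape(-1,1,3),np.array(c["rvec"],float),c["t"],c["K"],c["D"])[0].reshape(-1,2)
def save(c,name,crop=None,s=1):
    im=c["color"][...,::-1]
    if crop: x0,y0,x1,y1=crop; im=im[y0:y1,x0:x1]
    cv2.imwrite("pics/"+name+".png",cv2.resize(im,None,fx=s,fy=s,interpolation=cv2.INTER_CUBIC))
E
python3 - <<'E'
from h import *
s=sense(); print({k:np.round(v,3).tolist() for k,v in s.items()})
for n in("scene","top"):
    c=cam(n); save(c,n+"0",s=1.5); print(n,-c["R"].T@c["t"],c["R"][2],c["k1"],c["K"][0,0])
E
```

```text
pics
{'time_s': 0.0, 'joints': [0.915, 0.313, 1.498, -0.0, 1.331, -0.223], 'dq': [-0.0, 0.003, -0.001, -0.001, 0.0, -0.002], 'tau': [0.001, -41.227, -25.974, -0.0, 0.004, 0.0], 'eef_pos': [220.097, 476.445, 303.322], 'ee_rot': [-0.0, 0.215, 0.977, -0.001], 'force': [0.573, 0.125, -0.437], 'wrist_torque': [-0.012, -0.017, 0.038], 'grip_force': 0.0, 'grip_width': 1.0}
scene [1035.45691458 -188.0452405   911.45921362] [-0.56434617  0.18269223 -0.80506953] -0.02170881484358753 386.9930188577184
top [ 371.86577298   11.05533365 1403.25665374] [ 0.07003566 -0.01390789 -0.99744753] 0.043059790027692314 386.6237529427291
```

View pics/scene0.png

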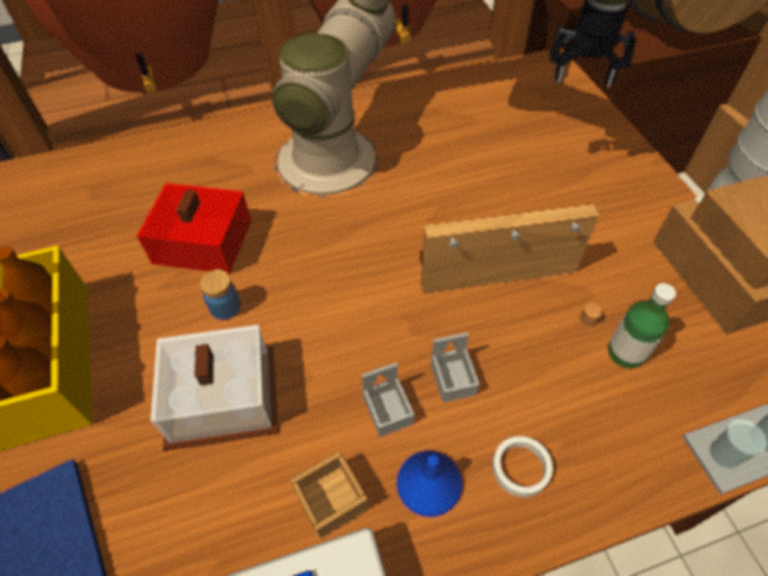

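View pics/top0.png

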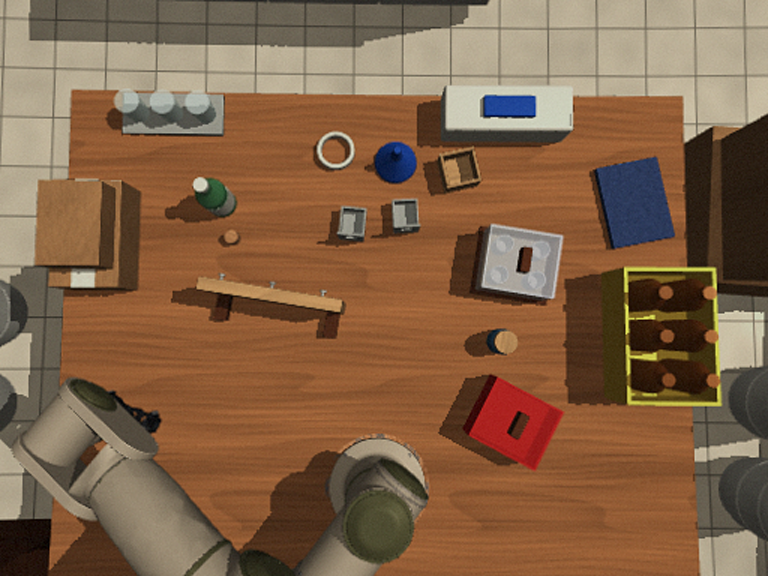

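The scene picture shows two holders (pixels 387,400 and 455,367), the rail at (510,250) with three studs, the clear cover at (210,385), and a red decoy cover. The top view shows the same, with the studs facing up (+x).

```bash
cat > m.py <<'E'
from h import *
def rect(P): 
    (c,s,a)=cv2.minAreaRect(P[:,:2].astype(np.float32)); return np.round(c,1),np.round(s,1),round(a,2)
def sel(c,x,y,z):
    X=c["X"]; return X[(X[...,0]>x[0])&(X[...,0]<x[1])&(X[...,1]>y[0])&(X[...,1]<y[1])&(X[...,2]>z[0])&(X[...,2]<z[1])]
E
python3 - <<'E'
from m import *
for n in("scene","top"):
    c=cam(n); X=c["X"]
    print(n)
    if n=="top":
        for q in[(234,148),(270,144),(180,197),(350,174),(350,172),(335,228),(263,108),(306,113),(154,158),(140,130),(350,280)]: print(q,np.round(X[q[1],q[0]]))
    # table height
    T=sel(c,(300,700),(-400,400),(-30,12)); print("table z",np.median(T[:,2]),T[:,2].std())
    T=sel(c,(250,800),(-450,450),(18,300))
    # grid cluster
    g=np.zeros((600,1000),np.uint8); ij=(T[:,:2]+[0,500]).astype(int); ij=ij[ij[:,0]<600+200]
    g=np.zeros((900,1000),np.uint8); g[ij[:,0],ij[:,1]]=1; g=cv2.dilate(g,np.ones((7,7)))
    k,l=cv2.connectedComponents(g); lab=l[(T[:,0]).astype(int),(T[:,1]+500).astype(int)]
    for i in range(1,k):
        Q=T[lab==i]
        if len(Q)>40: print(i,len(Q),rect(Q),"z",np.round(np.percentile(Q[:,2],[50,99])))
E
```

```text
scene
table z -0.05653942870823175 2.3701804755243527
1 231 (array([ 258.4, -280.4]), array([38.7, 16.7]), 89.99) z [59. 91.]
2 595 (array([ 345.7, -289.3]), array([57.3, 57. ]), 74.38) z [73. 88.]
4 4571 (array([451. , 232.3]), array([310.4,  44.4]), 80.91) z [115. 168.]
5 5096 (array([ 526.9, -326.6]), array([168.5, 150.3]), 80.85) z [ 95. 132.]
6 125 (array([588.9, 347. ]), array([30.6, 33.2]), 13.48) z [33. 36.]
7 584 (array([623. ,  63.2]), array([60.7, 78. ]), 84.84) z [39. 87.]
8 570 (array([642.6, -63.1]), array([78.4, 60.3]), 3.28) z [39. 87.]
9 1372 (array([678.6, 369.7]), array([69.1, 55. ]), 33.17) z [117. 191.]
10 827 (array([ 754.2, -191.7]), array([84.7, 84.8]), 12.61) z [53. 58.]
11 838 (array([767., -41.]), array([65.8, 89.9]), 0.02) z [ 42. 106.]
12 203 (array([779.7, 104.8]), array([86.3, 39.6]), 89.49) z [23. 27.]
top
(234, 148) [628.  66.   6.]
(270, 144) [644. -65.   2.]
(180, 197) [439. 231. 166.]
(350, 174) [ 520. -323.  132.]
(350, 172) [ 527. -325.  126.]
(335, 228) [ 340. -283.   81.]
(263, 108) [764. -38.  50.]
(306, 113) [ 758. -197.   10.]
(154, 158) [58
[... 277 characters left out ...]
419.8, 236.7]), array([310.8, 100.9]), 81.07) z [163. 170.]
4 2306 (array([ 524.5, -324.9]), array([165.9, 146.9]), 80.93) z [ 95. 133.]
5 75 (array([585. , 349.8]), array([33.7, 28. ]), 88.22) z [32. 39.]
6 77 (array([586. ,  65.6]), array([59.9,  5.9]), 83.92) z [67. 89.]
7 80 (array([627.6,  61.8]), array([60.5, 62. ]), 83.17) z [37. 44.]
8 165 (array([640.4, -63.9]), array([75.7, 60.1]), 2.48) z [39. 90.]
9 528 (array([667.9, 373.4]), array([56.9, 70.9]), 54.76) z [124. 193.]
10 366 (array([ 752.6, -192.6]), array([89.5, 87.4]), 12.59) z [50. 59.]
11 419 (array([764. , -38.6]), array([87.5, 71.3]), 89.68) z [ 37. 104.]
12 84 (array([777.8, 104.7]), array([83.6, 43.8]), 89.84) z [23. 30.]
```

```bash
cat > go.py <<'E'
# python3 go.py x,y,z,yaw ...  : TCP targets (tool down, tool y along yaw's y axis); prints offsets from here
import sys; from m import *
def rows(ts):
    s=sense(); p=np.array(s["eef_pos"]); w,x,y,z=s["ee_rot"]; T=R.from_quat([x,y,z,w])
    print("t",round(s["time_s"],2),"pos",np.round(p,1),"F",np.round(s["force"],1),"grip",np.round(s["grip_width"]*85,1),round(s["grip_force"],1))
    for t in ts:
        a=np.radians(t[3]); c,sn=np.cos(a),np.sin(a)
        M=np.array([[-c,-sn,0],[-sn,c,0],[0,0,-1]]).T.copy()
        M=np.column_stack([[-c,-sn,0],[-sn,c,0],[0,0,-1]])
        G=R.from_matrix(M)
        print(t,np.round(T.inv().apply(np.array(t[:3])-p)/10,2).tolist(),np.round((T.inv()*G).as_rotvec(degrees=True),2).tolist(), "mm",np.round(np.linalg.norm(np.array(t[:3])-p)))
if __name__=="__main__": rows([[float(v) for v in a.split(",")] for a in sys.argv[1:]])
E
python3 go.py 635,61.5,300,-5.7 635,61.5,81,-5.7
python3 - <<'E'
from m import *
for n in("scene","top"):
    c=cam(n)
    Q=sel(c,(380,520),(60,400),(20,185))
    yaw=np.radians(-9.1); ex=np.array([np.cos(yaw),np.sin(yaw)]); ey=np.array([-ex[1],ex[0]])
    a=Q[:,:2]@ex; b=Q[:,:2]@ey
    top=Q[:,2]>158
    print(n,"top x-range",np.percentile(a[top],[1,5,50,95,99]).round(1),"y",np.percentile(b[top],[0.3,1,99,99.7]).round(1))
    f=(Q[:,2]<135)&(Q[:,2]>30); F=Q[f]; af=a[f]; bf=b[f]
    m=abs(af-np.median(af))<4
    if n=="scene":
        print("face a",np.median(af[m]),"slope",np.polyfit(bf[m],af[m],1),np.polyfit(F[m,2],af[m],1)[0],"y",np.percentile(bf[m],[.5,99.5]))
        am=np.median(af[m]); st=(a>am+5)&(Q[:,2]>138)&(a<am+18)
        for yy in(-110,0,110):
            q=st&(abs(b-(b[top].min()+b[top].max())/2-yy)<15); print(yy,q.sum(),np.round([a[q].mean(),b[q].mean(),Q[q,2].mean()],1))
E
```

```text
t 0.2 pos [220.1 476.5 303.6] F [ 0.3  0.9 -0.2] grip 84.8 0.0
[635.0, 61.5, 300.0, -5.7] [-55.07, -20.27, 0.36] [-0.04, -0.02, -19.1] mm 587.0
[635.0, 61.5, 81.0, -5.7] [-55.07, -20.26, 22.26] [-0.04, -0.02, -19.1] mm 628.0
scene top x-range [387.9 390.  405.3 416.2 427. ] y [146.5 148.3 449.5 452.5]
face a 415.16259097664584 slope [-2.88104386e-03  4.15976433e+02] -0.0002676317963053784 y [146.89255926 451.98071468]
-110 22 [428.3 190.6 153.9]
0 23 [428.2 300.6 153.9]
110 22 [426.7 408.4 153.8]
top top x-range [386.4 387.4 400.  412.7 413.9] y [146.1 147.8 451.6 454.3]
```

>>> step_arm(plan=[{"offset": [-4,-1.5,0],"rot": [0,0,-1.5],"gripper": 8.5},{"offset": [-9,-3.3,0],"rot": [0,0,-4],"gripper": 8.5},{"offset": [-14,-5.2,0],"rot": [0,0,-6],"gripper": 8.5},{"offset": [-19,-7,0],"rot": [0,0,-8],"gripper": 8.5},{"offset": [-24,-8.8,0],"rot": [0,0,-10],"gripper": 8.5},{"offset": [-29,-10.7,0],"rot": [0,0,-12],"gripper": 8.5},{"offset": [-34,-12.5,0],"rot": [0,0,-14],"gripper": 8.5},{"offset": [-39,-14.3,0],"rot": [0,0,-16],"gripper": 8.5},{"offset": [-44,-16.2,0],"rot": [0,0,-18],"gripper": 8.5},{"offset": [-49,-18,0],"rot": [0,0,-19.1],"gripper": 8.5},{"offset": [-53,-19.5,0],"rot": [0,0,-19.1],"gripper": 8.5},{"offset": [-55.07,-20.27,0.36],"rot": [0,0,-19.1],"gripper": 8.5}])

```text
time_s: 1.5
eef_pos: [636.5, 59.5, 300.4]
ee_rot: [0.0, 0.05, 0.999, -0.0]
force: [0.2, 0.9, -0.2]
grip_width: 0.994
grip_force: 0.0
```

```bash
python3 go.py 635,61.5,81,-5.7
```

```text
t 1.5 pos [636.5  59.5 300.4] F [ 0.2  0.9 -0.2] grip 84.5 0.0
[635.0, 61.5, 81.0, -5.7] [0.19, 0.18, 21.94] [-0.0, 0.04, -0.05] mm 219.0
```

>>> step_arm(plan=[{"offset": [0,0,4],"rot": [0,0,0],"gripper": 8.5},{"offset": [0,0,8.5],"rot": [0,0,0],"gripper": 8.5},{"offset": [0,0,13],"rot": [0,0,0],"gripper": 8.5},{"offset": [0,0,17],"rot": [0,0,0],"gripper": 8.5},{"offset": [0,0,20],"rot": [0,0,0],"gripper": 8.5},{"offset": [0,0,21.5],"rot": [0,0,0],"gripper": 8.5},{"offset": [0,0,21.9],"rot": [0,0,0],"gripper": 8.5},{"offset": [0,0,21.9],"rot": [0,0,0],"gripper": 8.5},{"offset": [0,0,21.9],"rot": [0,0,0],"gripper": 8.5}])

```text
time_s: 2.4
eef_pos: [635.9, 61.6, 83.1]
ee_rot: [0.001, 0.05, 0.999, -0.0]
force: [-0.3, -0.0, 0.5]
grip_width: 0.997
grip_force: 0.0
```

```bash
python3 go.py 635,61.5,81,-5.7; python3 -c "
from m import *
c=cam('scene'); save(c,'a1',(200,170,380,330),4)
Q=sel(c,(560,700),(20,100),(62,75)); print(rect(Q),len(Q))
"
```

```text
t 2.4 pos [635.9  61.6  83.1] F [-0.3 -0.   0.5] grip 84.7 0.0
[635.0, 61.5, 81.0, -5.7] [0.09, -0.02, 0.21] [0.0, 0.17, 0.0] mm 2.0
(array([613.7,  29.7]), array([ 9.3, 60.1]), 68.38) 14
```

View pics/a1.png

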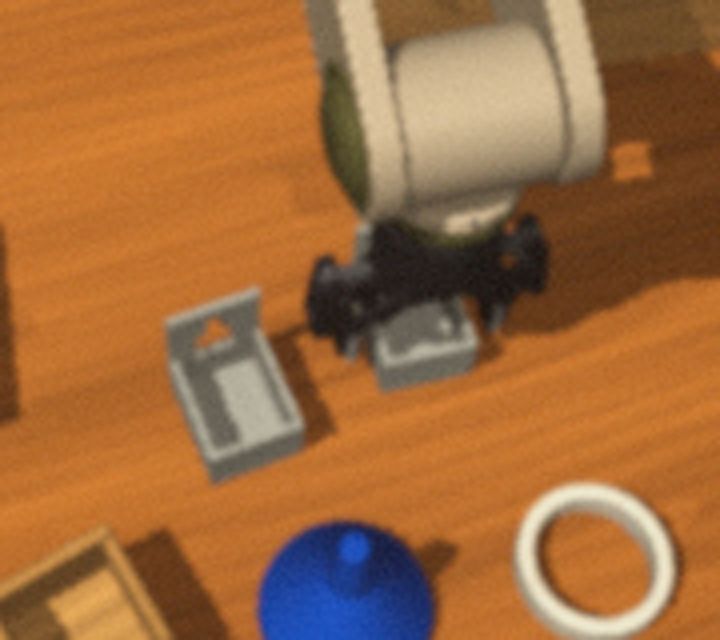

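The gripper straddles the holder (crop pixel 425,340) with both fingers outside its walls. I'll close now.

>>> step_arm(plan=[{"offset": [0,0,0.2],"rot": [0,0.2,0],"gripper": 8.0},{"offset": [0,0,0.2],"rot": [0,0.2,0],"gripper": 7.0},{"offset": [0,0,0.2],"rot": [0,0.2,0],"gripper": 6.3},{"offset": [0,0,0.2],"rot": [0,0.2,0],"gripper": 5.6},{"offset": [0,0,0.2],"rot": [0,0.2,0],"gripper": 5.6},{"offset": [0,0,0.2],"rot": [0,0.2,0],"gripper": 5.6},{"offset": [0,0,0.2],"rot": [0,0.2,0],"gripper": 5.6},{"offset": [0,0,0.2],"rot": [0,0.2,0],"gripper": 5.6},{"offset": [0,0,0.2],"rot": [0,0.2,0],"gripper": 5.6}], squeeze=50)

```text
time_s: 3.35
eef_pos: [635.4, 61.6, 79.8]
ee_rot: [-0.001, 0.05, 0.999, 0.0]
force: [-1.4, 0.6, 5.9]
grip_width: 0.696
grip_force: 55.3
```

```bash
python3 -c "
import numpy as np
from go import *
yaw=np.radians(-9.0); ex=np.array([np.cos(yaw),np.sin(yaw)]); ey=np.array([-ex[1],ex[0]])
def g(out,b,z): q=ex*(415+out)+ey*b; return [round(q[0],1),round(q[1],1),z,-9.0]
# grip in front of face when hung: 51
rows([[635,61.5,230,-5.7],g(51+100,190,230),g(51+40,190,187)])
"
```

```text
t 3.35 pos [635.4  61.6  79.8] F [-1.4  0.6  5.9] grip 59.2 55.3
[635, 61.5, 230, -5.7] [0.07, -0.02, -15.02] [0.0, -0.15, 0.0] mm 150.0
[np.float64(588.8), np.float64(99.1), 230, -9.0] [5.04, 3.27, -15.01] [-0.0, -0.15, 3.3] mm 162.0
[np.float64(529.5), np.float64(108.5), 187, -9.0] [11.03, 3.61, -10.69] [-0.0, -0.15, 3.3] mm 158.0
```

>>> step_arm(plan=[{"offset": [0,0,-1.5],"rot": [0,0,0],"gripper": 5.6},{"offset": [0,0,-4],"rot": [0,0,0],"gripper": 5.6},{"offset": [0,0,-7],"rot": [0,0,0],"gripper": 5.6},{"offset": [0,0,-10.5],"rot": [0,0,0],"gripper": 5.6},{"offset": [1.5,1,-11.5],"rot": [0,0,0.5],"gripper": 5.6},{"offset": [3,2,-11.5],"rot": [0,0,1.5],"gripper": 5.6},{"offset": [5,3.2,-11],"rot": [0,0,3],"gripper": 5.6},{"offset": [7,3.4,-10.6],"rot": [0,-0.1,3.3],"gripper": 5.6},{"offset": [9.5,3.6,-10.6],"rot": [0,-0.1,3.3],"gripper": 5.6},{"offset": [10.5,3.6,-10.6],"rot": [0,-0.1,3.3],"gripper": 5.6},{"offset": [11,3.6,-10.6],"rot": [0,-0.1,3.3],"gripper": 5.6},{"offset": [11,3.6,-10.6],"rot": [0,-0.1,3.3],"gripper": 5.6}])

```text
time_s: 4.55
eef_pos: [529.4, 108.3, 186.1]
ee_rot: [-0.001, 0.078, 0.997, -0.0]
force: [0.2, -0.2, -1.6]
grip_width: 0.696
grip_force: 54.7
```

```bash
cat > chk.py <<'E'
from m import *
import sys
s=sense(); print("pos",np.round(s["eef_pos"],1),np.round(s["ee_rot"],4),"F",np.round(s["force"],1),"grip",s["grip_width"]*85,s["grip_force"])
yaw=np.radians(-9.0); ex=np.array([np.cos(yaw),np.sin(yaw)]); ey=np.array([-ex[1],ex[0]])
p=np.array(s["eef_pos"]); print("tcp a,b",p[:2]@ex,p[:2]@ey)
pa,pb=p[:2]@ex,p[:2]@ey
for n in("scene","top"):
    c=cam(n); X=c["X"]; a=X[...,:2]@ex; b=X[...,:2]@ey; z=X[...,2]
    face=(b>140)&(b<460)&(z>20)&(z<135)&(abs(a-414.5)<4)&(abs(b-pb)>50)
    if face.sum()>50: print(n,"face a,slope",np.median(a[face]),np.polyfit(b[face],a[face],1)[0],face.sum())
    t=(z>160)&(z<172)&(a>380)&(a<418)&(b>130)&(b<470); print(n,"top y",np.percentile(b[t],[.3,1,99,99.7]).round(1))
    for yy in(190,300,410):
        q=(a>419)&(a<431)&(z>143)&(z<161)&(abs(b-yy)<12)
        if q.sum()>4: print(n,"stud",yy,q.sum(),np.round([a[q].mean(),b[q].mean(),z[q].mean()],1))
    bot=p[2]-79.8
    for nm,z0,z1,a0,a1 in(("tray front",bot+5,bot+38,12,38),("plate",bot+50,bot+84,-65,-40)):
        q=(z>z0)&(z<z1)&(a>pa+a0)&(a<pa+a1)&(abs(b-pb)<45)
        if q.sum()>15: print(n,nm,q.sum(),"a",np.percentile(a[q],[2,50,98]).round(1),"b",np.percentile(b[q],[1,3,97,99]).round(1),"mid",np.percentile(b[q],[2,98]).mean().round(1), "tcp b",pb.round(1))
    if len(sys.argv)>1 and n=="scene":
        u,v=proj(c,[list(ex*pa+ey*pb)+[150]])[0].astype(int); save(c,sys.argv[1],(max(u-80,0),max(v-70,0),u+80,v+60),4)
E
python3 chk.py b1
```

```text
pos [529.4 108.3 186.1] [-8.000e-04  7.840e-02  9.969e-01 -0.000e+00] F [ 0.2 -0.2 -1.6] grip 59.1269239353782 54.72670018672943
tcp a,b 505.97085602846875 189.82620100754613
scene face a,slope 415.5270177988726 -0.0034286485530853877 1293
scene top y [145.9 147.1 450.4 452.6]
scene stud 300 26 [427.2 300.  153.5]
scene stud 410 19 [428.  407.7 153.7]
scene tray front 192 a [520.  530.6 532.3] b [160.4 160.6 218.5 219.5] mid 189.8 tcp b 189.8
top top y [279.9 283.4 452.8 454.1]
top stud 300 10 [424.8 298.7 154. ]
top stud 410 9 [423.7 410.2 154.4]
```

View pics/b1.png

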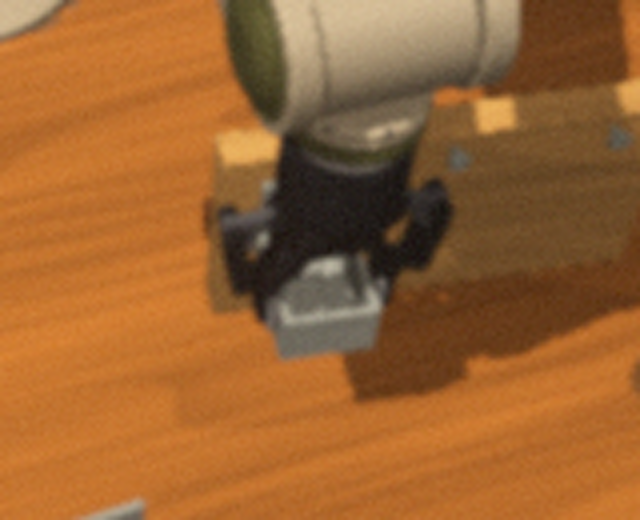

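Holder A is held level in front of stud 1; its tray's middle matches the TCP's b coordinate in the scene camera. I'll push it in.

>>> step_arm(plan=[{"offset": [0.8,-0.06,0],"rot": [0,0.1,-0.15],"gripper": 5.6},{"offset": [1.6,-0.06,0],"rot": [0,0.1,-0.15],"gripper": 5.6},{"offset": [2.4,-0.06,0],"rot": [0,0.1,-0.15],"gripper": 5.6},{"offset": [3.0,-0.06,0],"rot": [0,0.1,-0.15],"gripper": 5.6},{"offset": [3.4,-0.06,0],"rot": [0,0.1,-0.15],"gripper": 5.6},{"offset": [3.6,-0.06,0],"rot": [0,0.1,-0.15],"gripper": 5.6},{"offset": [3.6,-0.06,0],"rot": [0,0.1,-0.15],"gripper": 5.6},{"offset": [3.6,-0.06,0],"rot": [0,0.1,-0.15],"gripper": 5.6}])

```text
time_s: 5.45
eef_pos: [494.1, 113.3, 185.8]
ee_rot: [-0.002, 0.077, 0.997, 0.0]
force: [1.0, 0.4, -1.9]
grip_width: 0.698
grip_force: 54.7
```

```bash
python3 chk.py
```

```text
pos [494.1 113.3 185.8] [-1.60e-03  7.71e-02  9.97e-01  1.00e-04] F [ 1.   0.4 -1.9] grip 59.34141345031434 54.72437381744385
tcp a,b 470.3012145886848 189.23682211943586
scene face a,slope 415.65197945822894 -0.0030567222584286717 1537
scene top y [146.  146.3 450.5 451.8]
scene stud 300 22 [427.8 300.4 153.5]
scene stud 410 23 [427.1 407.7 154.1]
scene tray front 195 a [483.5 495.  497.2] b [159.6 159.8 218.8 220.4] mid 189.5 tcp b 189.2
scene plate 30 a [406.1 413.1 425.5] b [146.1 146.2 161.2 161.3] mid 153.7 tcp b 189.2
top top y [289.3 290.6 452.9 453.8]
top stud 300 10 [424.8 298.6 154.6]
top stud 410 9 [423.7 410.1 154.7]
```

>>> step_arm(plan=[{"offset": [0.2,0,0],"rot": [0,0.1,0],"gripper": 5.6},{"offset": [0.35,0,0],"rot": [0,0.1,0],"gripper": 5.6},{"offset": [0.45,0,0],"rot": [0,0.1,0],"gripper": 5.6},{"offset": [0.45,0,0],"rot": [0,0.1,0],"gripper": 5.6},{"offset": [0.45,0,0],"rot": [0,0.1,0],"gripper": 5.6}])

```text
time_s: 6.05
eef_pos: [490.0, 113.9, 185.9]
ee_rot: [-0.002, 0.077, 0.997, 0.0]
force: [5.4, -1.2, -4.4]
grip_width: 0.696
grip_force: 55.0
```

>>> step_arm(plan=[{"offset": [-0.05,0,0.3],"rot": [0,0.1,0],"gripper": 5.6},{"offset": [-0.05,0,0.6],"rot": [0,0.1,0],"gripper": 5.6},{"offset": [-0.05,0,0.9],"rot": [0,0.1,0],"gripper": 5.6},{"offset": [-0.05,0,1.1],"rot": [0,0.1,0],"gripper": 5.6},{"offset": [-0.05,0,1.3],"rot": [0,0.1,0],"gripper": 5.6},{"offset": [-0.05,0,1.5],"rot": [0,0.1,0],"gripper": 5.6},{"offset": [-0.05,0,1.5],"rot": [0,0.1,0],"gripper": 5.6}])

```text
time_s: 6.75
eef_pos: [490.2, 113.9, 170.7]
ee_rot: [-0.003, 0.077, 0.997, 0.0]
force: [5.3, -1.0, -0.7]
grip_width: 0.691
grip_force: 55.7
```

>>> step_arm(plan=[{"offset": [0,0,0.2],"rot": [0,0.1,0],"gripper": 5.6},{"offset": [0,0,0.4],"rot": [0,0.1,0],"gripper": 5.6},{"offset": [0,0,0.6],"rot": [0,0.1,0],"gripper": 5.6},{"offset": [0,0,0.8],"rot": [0,0.1,0],"gripper": 5.6},{"offset": [0,0,0.9],"rot": [0,0.1,0],"gripper": 5.6},{"offset": [0,0,1.0],"rot": [0,0.1,0],"gripper": 5.6},{"offset": [0,0,1.0],"rot": [0,0.1,0],"gripper": 5.6}])

```text
time_s: 7.45
eef_pos: [490.3, 113.9, 160.9]
ee_rot: [-0.004, 0.077, 0.997, 0.0]
force: [5.5, -0.1, 0.9]
grip_width: 0.692
grip_force: 56.0
```

```bash
python3 chk.py c1
```

```text
pos [490.3 113.9 160.9] [-3.60e-03  7.72e-02  9.97e-01  3.00e-04] F [ 5.5 -0.1  0.9] grip 58.85624406037961 55.971611738204956
tcp a,b 466.4312051650187 189.201334306448
scene face a,slope 415.5888784653672 -0.002274096772038956 1503
scene top y [145.8 146.7 451.1 452.2]
scene stud 300 24 [427.6 300.1 153.5]
scene stud 410 21 [426.9 407.9 154.3]
scene tray front 183 a [480.4 490.9 492.7] b [159.  159.9 218.2 219.3] mid 189.0 tcp b 189.2
scene plate 58 a [402.6 415.  420.9] b [145.1 145.2 163.3 164.2] mid 154.4 tcp b 189.2
top top y [285.4 287.  452.4 454.3]
top stud 300 10 [424.7 298.4 155.8]
top stud 410 9 [423.6 409.8 155.8]
```

View pics/c1.png

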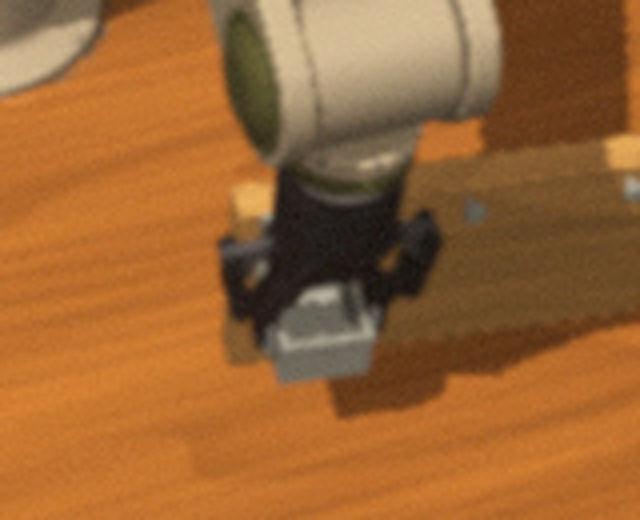

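>>> step_arm(plan=[{"offset": [0,0,0.1],"rot": [0,0.1,0],"gripper": 5.6},{"offset": [0,0,0.2],"rot": [0,0.1,0],"gripper": 5.6},{"offset": [0,0,0.2],"rot": [0,0.1,0],"gripper": 5.6}])

```text
time_s: 7.85
eef_pos: [490.5, 113.9, 159.8]
ee_rot: [-0.004, 0.077, 0.997, 0.0]
force: [2.4, -0.6, 10.4]
grip_width: 0.694
grip_force: 57.0
```

Firm stop at home. Release and look.

>>> step_arm(plan=[{"offset": [0,0,0],"rot": [0,0,0],"gripper": 6.2},{"offset": [0,0,0],"rot": [0,0,0],"gripper": 7},{"offset": [0,0,0],"rot": [0,0,0],"gripper": 7.8},{"offset": [0,0,0],"rot": [0,0,0],"gripper": 7.8},{"offset": [-0.1,0,-1],"rot": [0,0,0],"gripper": 7.8},{"offset": [-0.3,0,-4],"rot": [0,0,0],"gripper": 7.8},{"offset": [-0.5,0,-8],"rot": [0,0,0],"gripper": 7.8},{"offset": [-0.5,0,-12],"rot": [0,0,0],"gripper": 7.8},{"offset": [-1,0,-14],"rot": [0,0,0],"gripper": 7.8},{"offset": [-5,-4,-14],"rot": [0,0,0],"gripper": 8.5},{"offset": [-9,-8,-14],"rot": [0,0,-2],"gripper": 8.5},{"offset": [-13,-12,-14],"rot": [0,0,-6],"gripper": 8.5}])

```text
time_s: 9.05
eef_pos: [590.4, -10.3, 298.7]
ee_rot: [-0.005, 0.024, 1.0, 0.001]
force: [0.8, 0.4, 0.4]
grip_width: 0.996
grip_force: 0.0
```

```bash
cat > hc.py <<'E'
# hung holder check: python3 hc.py b_expected
from m import *
import sys
yaw=np.radians(-8.9); ex=np.array([np.cos(yaw),np.sin(yaw)]); ey=np.array([-ex[1],ex[0]])
c=cam("scene"); X=c["X"]; a=X[...,:2]@ex; b=X[...,:2]@ey; z=X[...,2]
b0=float(sys.argv[1]); box=(abs(b-b0)<45)&(a>408)&(a<505)
q=box&(a>482)&(z>70)&(z<130); print("front a",np.percentile(a[q],[5,50,95]).round(1),"b",np.percentile(b[q],[1,99]).round(1),"z",np.percentile(z[q],[1,99]).round(1))
q=box&(a>482)&(z>84)&(z<117); print("front slope da/dz",np.polyfit(z[q],a[q],1)[0], "da/db",np.polyfit(b[q],a[q],1)[0])
q=box&(z>130)&(z<185)&(a>416)&(a<425); print("plate top z",np.percentile(z[q],[50,99]).round(1),"b",np.percentile(b[q],[1,99]).round(1),q.sum())
E
python3 hc.py 189; python3 -c "
from m import *
c=cam('scene'); save(c,'d1',(220,100,420,260),4)
T=sel(c,(560,720),(-120,0),(18,100)); print(rect(T),len(T))
for n in ['scene','top']:
  c=cam(n)
  T=sel(c,(420,640),(-430,-220),(108,140)); print(n,'bar',rect(T),np.median(T[:,2]),len(T))
  T=sel(c,(420,640),(-430,-220),(50,140)); print(n,'cover',rect(T))
"; python3 go.py 655,-62.8,300,2.9
```

```text
front a [487.5 491.  492.7] b [159.  218.5] z [ 79.3 122.6]
front slope da/dz 0.014878842505845072 da/db 0.004467316143855948
plate top z [158.2 168.9] b [173.8 232.7] 92
(array([643.7, -62.9]), array([77.4, 60.6]), 3.21) 569
scene bar (array([ 527.5, -326.2]), array([22.7, 57. ]), 80.42) 130.79073484130063 288
scene cover (array([ 527. , -326.9]), array([168.7, 149.8]), 80.95)
top bar (array([ 523.9, -324.9]), array([22.5, 55.4]), 82.24) 130.28971743011027 133
top cover (array([ 525. , -325.6]), array([167.1, 147.4]), 80.94)
t 9.25 pos [589.7  -9.5 297.6] F [ 0.5  0.7 -0.1] grip 84.8 0.0
[655.0, -62.8, 300.0, 2.9] [-6.79, -4.98, -0.32] [0.11, -0.63, -5.85] mm 84.0
```

View pics/d1.png

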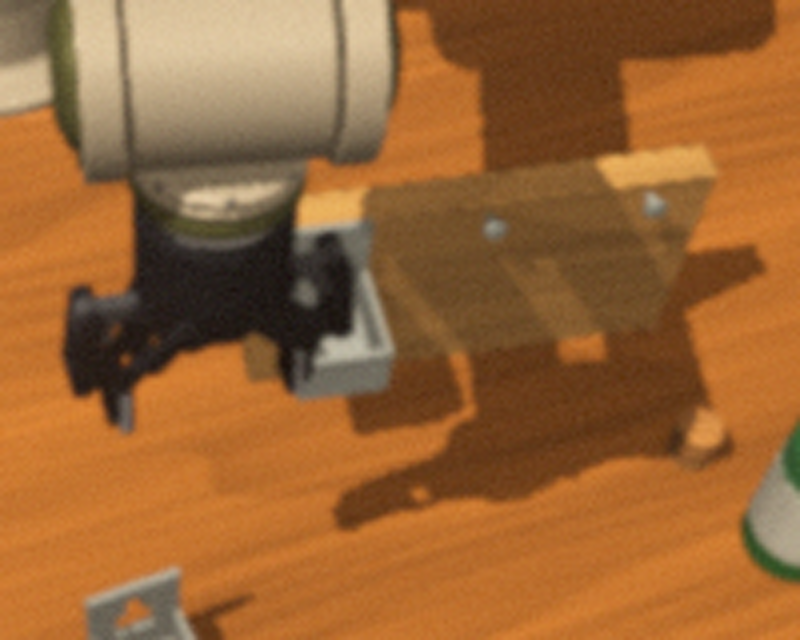

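Holder A hangs on stud 1, flush and upright (crop pixel 340,330). On to holder B.

>>> step_arm(plan=[{"offset": [-3.5,-2.5,-0.3],"rot": [0.1,-0.5,-3],"gripper": 8.5},{"offset": [-6.5,-4.7,-0.3],"rot": [0.1,-0.6,-5.8],"gripper": 8.5},{"offset": [-6.98,-4.93,0],"rot": [0.1,-0.6,-5.9],"gripper": 8.5},{"offset": [-6.98,-4.93,4],"rot": [0.1,-0.6,-5.9],"gripper": 8.5},{"offset": [-6.98,-4.93,8.5],"rot": [0.1,-0.6,-5.9],"gripper": 8.5},{"offset": [-6.98,-4.93,13],"rot": [0.1,-0.6,-5.9],"gripper": 8.5},{"offset": [-6.98,-4.93,16],"rot": [0.1,-0.6,-5.9],"gripper": 8.5},{"offset": [-6.98,-4.93,18],"rot": [0.1,-0.6,-5.9],"gripper": 8.5},{"offset": [-6.98,-4.93,18],"rot": [0.1,-0.6,-5.9],"gripper": 8.5},{"offset": [-6.98,-4.93,18],"rot": [0.1,-0.6,-5.9],"gripper": 8.5}])

```text
time_s: 10.25
eef_pos: [655.1, -60.4, 118.2]
ee_rot: [0.001, -0.027, 1.0, -0.0]
force: [-0.1, 0.7, -0.1]
grip_width: 0.995
grip_force: 0.0
```

```bash
python3 go.py 657,-62.3,80.5,3.0;python3 -c "
from m import *
c=cam('scene')
T=sel(c,(560,720),(-120,0),(18,60)); T=T[T[:,0]>672]; print(rect(T),len(T))"
```

```text
t 10.25 pos [655.1 -60.4 118.2] F [-0.1  0.7 -0.1] grip 84.6 0.0
[657.0, -62.3, 80.5, 3.0] [-0.17, -0.2, 3.77] [-0.03, 0.06, 0.09] mm 38.0
(array([677.4, -61.4]), array([60.6, 10.1]), 89.9) 132
```

>>> step_arm(plan=[{"offset": [-0.17,-0.18,1.5],"rot": [0,0,0],"gripper": 8.5},{"offset": [-0.17,-0.18,3],"rot": [0,0,0],"gripper": 8.5},{"offset": [-0.17,-0.18,3.77],"rot": [0,0,0],"gripper": 8.5},{"offset": [-0.17,-0.18,3.77],"rot": [0,0,0],"gripper": 7.5},{"offset": [-0.17,-0.18,3.77],"rot": [0,0,0],"gripper": 6.5},{"offset": [-0.17,-0.18,3.77],"rot": [0,0,0],"gripper": 5.6},{"offset": [-0.17,-0.18,3.77],"rot": [0,0,0],"gripper": 5.6},{"offset": [-0.17,-0.18,3.77],"rot": [0,0,0],"gripper": 5.6},{"offset": [-0.17,-0.18,3.77],"rot": [0,0,0],"gripper": 5.6},{"offset": [-0.17,-0.18,3.77],"rot": [0,0,0],"gripper": 5.6}], squeeze=50)

```text
time_s: 11.3
eef_pos: [657.1, -63.1, 79.7]
ee_rot: [0.001, -0.027, 1.0, -0.0]
force: [-0.6, -0.3, 5.4]
grip_width: 0.696
grip_force: 55.9
```

```bash
python3 -c "
import numpy as np
from go import *
yaw=np.radians(-8.9); ex=np.array([np.cos(yaw),np.sin(yaw)]); ey=np.array([-ex[1],ex[0]])
y9=np.radians(-9.0); c=np.array([np.cos(y9),np.sin(y9)])*415.5+np.array([-np.sin(y9),np.cos(y9)])*299.2
print('rail o',c, c@ex,c@ey)
def g(out,b,z): q=c+ex*out+ey*b; return [round(q[0],1),round(q[1],1),z,-8.9]
z0=sense()['eef_pos'][2]
rows([[657,-62.3,240,3],g(51+140,-40,240),g(51+36,0,106+z0)])
"
```

```text
rail o [457.18969746 230.51783128] 416.02156940454785 298.47436035642494
t 11.3 pos [657.1 -63.1  79.7] F [-0.6 -0.3  5.4] grip 59.2 55.9
[657, -62.3, 240, 3] [-0.01, 0.07, -16.03] [-0.03, 0.07, 0.05] mm 160.0
[np.float64(639.7), np.float64(161.4), 240, -8.9] [0.53, 22.5, -16.05] [-0.03, 0.07, 11.95] mm 276.0
[np.float64(543.1), np.float64(217.1), np.float64(185.66621132604106), -8.9] [9.88, 28.58, -10.63] [-0.03, 0.07, 11.95] mm 321.0
```

>>> step_arm(plan=[{"offset": [0,0,-3],"rot": [0,0,0],"gripper": 5.6},{"offset": [0,0,-7],"rot": [0,0,0],"gripper": 5.6},{"offset": [0,0,-11.5],"rot": [0,0,0],"gripper": 5.6},{"offset": [0,0.5,-15],"rot": [0,0,0],"gripper": 5.6},{"offset": [0,4,-16],"rot": [0,0,2],"gripper": 5.6},{"offset": [0,8,-16],"rot": [0,0,4],"gripper": 5.6},{"offset": [0.2,12,-16],"rot": [0,0,6],"gripper": 5.6},{"offset": [0.4,16,-16],"rot": [0,0,8],"gripper": 5.6},{"offset": [0.5,20,-16],"rot": [0,0,10],"gripper": 5.6},{"offset": [1.5,24,-16],"rot": [0,0,11.9],"gripper": 5.6},{"offset": [3,27,-15],"rot": [0,0,11.9],"gripper": 5.6},{"offset": [5,28.58,-13],"rot": [0,0,11.9],"gripper": 5.6}])

```text
time_s: 12.5
eef_pos: [591.0, 222.2, 209.1]
ee_rot: [0.001, 0.076, 0.997, 0.0]
force: [0.1, -0.4, -2.3]
grip_width: 0.694
grip_force: 55.5
```

>>> step_arm(plan=[{"offset": [2,0,1.2],"rot": [0,0,0],"gripper": 5.6},{"offset": [4,0,2.4],"rot": [0,0,0],"gripper": 5.6},{"offset": [4.88,0,2.4],"rot": [0,0,0],"gripper": 5.6},{"offset": [4.88,0,2.4],"rot": [0,0,0],"gripper": 5.6},{"offset": [4.88,0,2.4],"rot": [0,0,0],"gripper": 5.6}])

```text
time_s: 13.0
eef_pos: [544.4, 227.1, 185.8]
ee_rot: [0.001, 0.077, 0.997, 0.0]
force: [1.2, 0.1, -1.4]
grip_width: 0.693
grip_force: 55.3
```

```bash
python3 go.py 543.1,217.1,185.7,-8.9; python3 chk.py
```

```text
t 13.0 pos [544.4 227.1 185.8] F [ 1.2  0.1 -1.4] grip 58.9 55.3
[543.1, 217.1, 185.7, -8.9] [-0.03, -1.0, 0.01] [0.02, 0.11, 0.03] mm 10.0
pos [544.4 227.1 185.8] [1.00e-03 7.73e-02 9.97e-01 1.00e-04] F [ 1.2  0.1 -1.4] grip 58.90716300360498 55.33139884471893
tcp a,b 502.17313121450604 309.42461876814866
scene face a,slope 415.63343125845034 -0.002121602194168272 585
scene top y [145.6 146.9 450.7 452.7]
scene stud 190 46 [424.5 189.8 153.7]
scene stud 410 15 [428.1 409.4 153.2]
scene tray front 189 a [515.2 525.1 527.3] b [279.  280.  339.  340.4] mid 309.4 tcp b 309.4
scene plate 29 a [450.2 454.6 456.9] b [280.7 280.7 292.8 293.4] mid 286.9 tcp b 309.4
top top y [144.9 146.2 453.1 453.9]
top stud 190 7 [424.7 188.1 156.9]
```

>>> step_arm(plan=[{"offset": [0,-0.5,0],"rot": [0,0.1,0],"gripper": 5.6},{"offset": [0,-1.01,0],"rot": [0,0.1,0],"gripper": 5.6},{"offset": [0,-1.01,0],"rot": [0,0.1,0],"gripper": 5.6},{"offset": [0.8,-1.01,0],"rot": [0,0.1,0],"gripper": 5.6},{"offset": [1.6,-1.01,0],"rot": [0,0.1,0],"gripper": 5.6},{"offset": [2.4,-1.01,0],"rot": [0,0.1,0],"gripper": 5.6},{"offset": [3.0,-1.01,0],"rot": [0,0.1,0],"gripper": 5.6},{"offset": [3.3,-1.01,0],"rot": [0,0.1,0],"gripper": 5.6},{"offset": [3.3,-1.01,0],"rot": [0,0.1,0],"gripper": 5.6},{"offset": [3.3,-1.01,0],"rot": [0,0.1,0],"gripper": 5.6}])

```text
time_s: 14.1
eef_pos: [509.3, 222.3, 185.0]
ee_rot: [-0.001, 0.077, 0.997, -0.0]
force: [0.3, -0.9, -1.9]
grip_width: 0.697
grip_force: 56.3
```

```bash
python3 chk.py
```

```text
pos [509.3 222.3 185. ] [-9.00e-04  7.72e-02  9.97e-01 -0.00e+00] F [ 0.3 -0.9 -1.9] grip 59.210211671549715 56.32214963436127
tcp a,b 468.2569273893588 299.28077752543476
scene face a,slope 415.53661771876097 -0.0008387578793731626 858
scene top y [145.7 146.5 450.7 452.4]
scene stud 190 47 [424.9 189.6 154.1]
scene stud 410 21 [427.7 407.6 153.8]
scene tray front 190 a [480.9 490.9 493.2] b [266.  269.5 328.  329.3] mid 298.9 tcp b 299.3
scene plate 44 a [403.6 415.8 423. ] b [257.2 258.2 281.3 281.8] mid 269.7 tcp b 299.3
top top y [144.8 146.  453.7 454.6]
top stud 190 7 [424.8 188.4 154.2]
```

>>> step_arm(plan=[{"offset": [0.1,0,0.2],"rot": [0,0.1,0],"gripper": 5.6},{"offset": [0.1,0,0.5],"rot": [0,0.1,0],"gripper": 5.6},{"offset": [0.1,0,0.8],"rot": [0,0.1,0],"gripper": 5.6},{"offset": [0.1,0,1.0],"rot": [0,0.1,0],"gripper": 5.6},{"offset": [0.1,0,1.2],"rot": [0,0.1,0],"gripper": 5.6},{"offset": [0.1,0,1.4],"rot": [0,0.1,0],"gripper": 5.6},{"offset": [0.1,0,1.4],"rot": [0,0.1,0],"gripper": 5.6}])

```text
time_s: 14.9
eef_pos: [508.8, 222.4, 171.0]
ee_rot: [-0.001, 0.077, 0.997, 0.0]
force: [5.6, -0.5, -0.9]
grip_width: 0.695
grip_force: 56.7
```

>>> step_arm(plan=[{"offset": [0,0,0.2],"rot": [0,0.1,0],"gripper": 5.6},{"offset": [0,0,0.4],"rot": [0,0.1,0],"gripper": 5.6},{"offset": [0,0,0.6],"rot": [0,0.1,0],"gripper": 5.6},{"offset": [0,0,0.8],"rot": [0,0.1,0],"gripper": 5.6},{"offset": [0,0,1.0],"rot": [0,0.1,0],"gripper": 5.6},{"offset": [0,0,1.1],"rot": [0,0.1,0],"gripper": 5.6},{"offset": [0,0,1.2],"rot": [0,0.1,0],"gripper": 5.6},{"offset": [0,0,1.2],"rot": [0,0.1,0],"gripper": 5.6}])

```text
time_s: 15.7
eef_pos: [509.0, 222.5, 160.0]
ee_rot: [-0.001, 0.077, 0.997, 0.0]
force: [4.3, -2.3, 6.6]
grip_width: 0.696
grip_force: 57.7
```

>>> step_arm(plan=[{"offset": [0,0,0],"rot": [0,0,0],"gripper": 6.2},{"offset": [0,0,0],"rot": [0,0,0],"gripper": 7},{"offset": [0,0,0],"rot": [0,0,0],"gripper": 7.6},{"offset": [0,0,0],"rot": [0,0,0],"gripper": 7.6},{"offset": [-0.1,0,-1],"rot": [0,0,0],"gripper": 7.6},{"offset": [-0.3,0,-4],"rot": [0,0,0],"gripper": 7.6},{"offset": [-0.5,0,-8],"rot": [0,0,0],"gripper": 7.6},{"offset": [-0.5,0,-12],"rot": [0,0,0],"gripper": 7.6},{"offset": [-1,-2,-14],"rot": [0,0,0],"gripper": 7},{"offset": [-3,-6,-14],"rot": [0,0,0],"gripper": 6},{"offset": [-5,-10.5,-14],"rot": [0,0,0],"gripper": 5},{"offset": [-7,-15,-14],"rot": [0,0,0],"gripper": 5}])

```text
time_s: 16.9
eef_pos: [555.2, 61.9, 299.7]
ee_rot: [-0.002, 0.077, 0.997, 0.0]
force: [0.6, 0.8, -0.1]
grip_width: 0.586
grip_force: 0.0
```

>>> step_arm(plan=[{"offset": [0,-4.5,0],"rot": [0,0,0],"gripper": 5},{"offset": [0,-9,0],"rot": [0,0,0],"gripper": 5},{"offset": [0,-13.5,0],"rot": [0,0,0],"gripper": 5},{"offset": [0,-18,0],"rot": [0,0,0],"gripper": 5},{"offset": [0,-20,0],"rot": [0,0,0],"gripper": 5},{"offset": [0,-20,0],"rot": [0,0,0],"gripper": 5}])

```text
time_s: 17.5
eef_pos: [523.8, -136.5, 299.3]
ee_rot: [-0.002, 0.079, 0.997, -0.0]
force: [0.5, 0.7, -0.9]
grip_width: 0.584
grip_force: 0.0
```

```bash
python3 hc.py 189; python3 hc.py 299;  python3 -c "
from m import *
c=cam('scene'); save(c,'e1',(80,100,440,320),2)
for n in ['scene','top']:
  c=cam(n)
  T=sel(c,(400,660),(-450,-200),(108,140)); print(n,'bar',rect(T),np.median(T[:,2]),len(T))
  T=sel(c,(400,660),(-450,-200),(50,140)); print(n,'cover',rect(T))
"; python3 go.py 526.5,-326,250,-9 
```

```text
front a [486.4 490.8 492.6] b [158.5 217.5] z [ 79.7 122.6]
front slope da/dz 0.034281141287620484 da/db 0.018089434354226407
plate top z [153.2 168.7] b [146.8 232.1] 255
front a [485.4 491.  492.8] b [268.9 328.8] z [ 80.2 122.6]
front slope da/dz -0.023698944524240564 da/db 0.024663539975228955
plate top z [153.8 168.8] b [255.9 342.5] 255
scene bar (array([ 527.8, -326.2]), array([22.9, 56.6]), 80.61) 131.0050842115686 295
scene cover (array([ 527.2, -326.6]), array([169. , 149.5]), 81.18)
top bar (array([ 524.4, -324.7]), array([22.5, 54.9]), 82.04) 129.7870870782894 135
top cover (array([ 523.6, -329.1]), array([157.9, 146.8]), 80.77)
t 17.75 pos [ 524.5 -133.   299. ] F [0.1 0.1 0.3] grip 49.8 0.0
[526.5, -326.0, 250.0, -9.0] [-3.16, -19.05, 4.88] [-0.01, -0.28, 0.25] mm 199.0
```

View pics/e1.png

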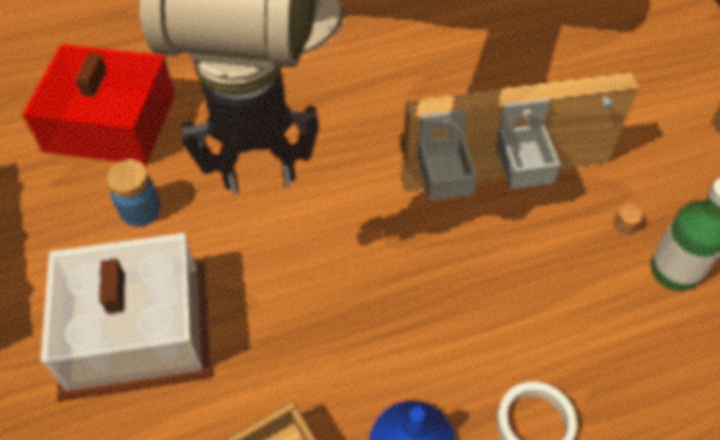

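Both holders hang flush on studs 1 and 2 (crop pixels 447,165 and 527,150), upright. Next is the cover (115,310).

>>> step_arm(plan=[{"offset": [-0.8,-4.5,1],"rot": [0,-0.2,0],"gripper": 5},{"offset": [-1.6,-9,2.5],"rot": [0,-0.2,0],"gripper": 5},{"offset": [-2.4,-13.5,3.5],"rot": [0,-0.2,0.2],"gripper": 5},{"offset": [-3,-17.5,4.5],"rot": [0,-0.2,0.2],"gripper": 5},{"offset": [-3.2,-19.08,4.9],"rot": [0,-0.2,0.2],"gripper": 5},{"offset": [-3.2,-19.08,4.9],"rot": [0,-0.2,0.2],"gripper": 5},{"offset": [-3.2,-19.08,8],"rot": [0,-0.2,0.2],"gripper": 5},{"offset": [-3.2,-19.08,11],"rot": [0,-0.2,0.2],"gripper": 5},{"offset": [-3.2,-19.08,12],"rot": [0,-0.2,0.2],"gripper": 5},{"offset": [-3.2,-19.08,12.4],"rot": [0,-0.2,0.2],"gripper": 5},{"offset": [-3.2,-19.08,12.4],"rot": [0,-0.2,0.2],"gripper": 5}])

```text
time_s: 18.85
eef_pos: [526.5, -327.0, 175.7]
ee_rot: [-0.0, 0.078, 0.997, -0.0]
force: [-0.4, -0.1, 0.6]
grip_width: 0.587
grip_force: 0.0
```

```bash
python3 go.py 526.8,-326.2,174,-9.1
```

```text
t 18.85 pos [ 526.5 -327.   175.7] F [-0.4 -0.1  0.6] grip 49.9 0.0
[526.8, -326.2, 174.0, -9.1] [-0.01, 0.08, 0.17] [-0.05, -0.03, 0.11] mm 2.0
```

>>> step_arm(plan=[{"offset": [0,0.07,0.15],"rot": [0,0,0.1],"gripper": 4},{"offset": [0,0.07,0.15],"rot": [0,0,0.1],"gripper": 3},{"offset": [0,0.07,0.15],"rot": [0,0,0.1],"gripper": 2.3},{"offset": [0,0.07,0.15],"rot": [0,0,0.1],"gripper": 1.7},{"offset": [0,0.07,0.15],"rot": [0,0,0.1],"gripper": 1.7},{"offset": [0,0.07,0.15],"rot": [0,0,0.1],"gripper": 1.7},{"offset": [0,0.07,0.15],"rot": [0,0,0.1],"gripper": 1.7},{"offset": [0,0.07,0.15],"rot": [0,0,0.1],"gripper": 1.7},{"offset": [0,0.07,0.15],"rot": [0,0,0.1],"gripper": 1.7}], squeeze=50)

```text
time_s: 19.75
eef_pos: [526.3, -326.9, 174.0]
ee_rot: [-0.0, 0.08, 0.997, -0.0]
force: [0.0, 2.2, 6.3]
grip_width: 0.25
grip_force: 50.2
```

```bash
python3 go.py 526.8,-326.2,174,-9.1; python3 -c "
from m import *
for i in range(3):
  c=cam('scene')
  T=sel(c,(400,660),(-450,-200),(50,112)); T=T[T[:,1]>-420]; print('cover',rect(T))
"
```

```text
t 19.75 pos [ 526.3 -326.9  174. ] F [0.  2.2 6.3] grip 21.2 50.2
[526.8, -326.2, 174.0, -9.1] [-0.04, 0.07, -0.0] [-0.03, -0.03, -0.04] mm 1.0
cover (array([ 527.4, -327.1]), array([168.2, 148.7]), 81.04)
cover (array([ 527.3, -327.5]), array([169.1, 149. ]), 81.0)
cover (array([ 526.7, -327.3]), array([168.5, 149.9]), 80.89)
```

>>> step_arm(plan=[{"offset": [0,0,-1],"rot": [0,0,0],"gripper": 1.7},{"offset": [0,0,-3],"rot": [0,0,0],"gripper": 1.7},{"offset": [0,0,-6],"rot": [0,0,0],"gripper": 1.7},{"offset": [0,0,-9],"rot": [0,0,0],"gripper": 1.7},{"offset": [0,0,-12],"rot": [0,0,0],"gripper": 1.7},{"offset": [0,1,-13],"rot": [0,0,0],"gripper": 1.7},{"offset": [0,4,-13],"rot": [0,0,0],"gripper": 1.7},{"offset": [-0.3,8,-13],"rot": [0,0,0],"gripper": 1.7},{"offset": [-0.6,12,-13],"rot": [0,0,0],"gripper": 1.7},{"offset": [-0.8,16,-13],"rot": [0,0,0],"gripper": 1.7},{"offset": [-1,20,-13],"rot": [0,0,0],"gripper": 1.7},{"offset": [-1,24,-13],"rot": [0,0,0],"gripper": 1.7}])

```text
time_s: 21.1
eef_pos: [574.0, -89.2, 301.9]
ee_rot: [-0.002, 0.08, 0.997, 0.0]
force: [1.3, 0.1, -3.6]
grip_width: 0.249
grip_force: 49.4
```

```bash
python3 go.py 585,-50,290,-9.1 585,-50,167,-9.1; python3 -c "
from m import *
c=cam('scene'); save(c,'f1',(60,120,380,330),2)
"
```

```text
t 21.1 pos [574.  -89.2 301.9] F [ 1.3  0.1 -3.6] grip 21.2 49.4
[585.0, -50.0, 290.0, -9.1] [-0.46, 4.05, 1.19] [0.01, -0.2, -0.04] mm 42.0
[585.0, -50.0, 167.0, -9.1] [-0.51, 4.05, 13.49] [0.01, -0.2, -0.04] mm 141.0
```

View pics/f1.png

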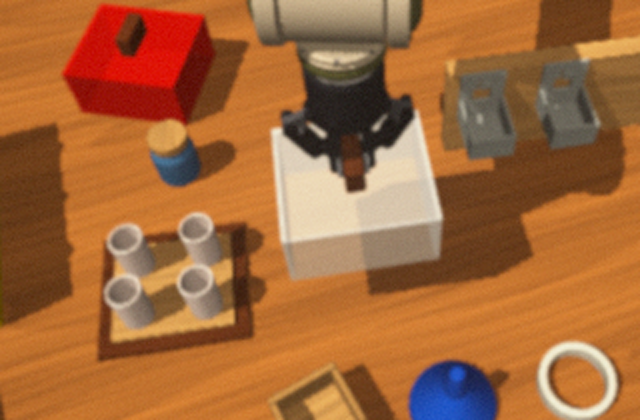

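The cover hangs cleanly in the gripper (pixel 355,190). The four cups stand on the board (125,250), (198,240), (130,300), (200,292). I'll set the cover down on the table.

>>> step_arm(plan=[{"offset": [-0.4,2,1.5],"rot": [0,-0.2,0],"gripper": 1.7},{"offset": [-0.5,4,4.5],"rot": [0,-0.2,0],"gripper": 1.7},{"offset": [-0.5,4,8],"rot": [0,-0.2,0],"gripper": 1.7},{"offset": [-0.5,4,11],"rot": [0,-0.2,0],"gripper": 1.7},{"offset": [-0.5,4,12.5],"rot": [0,-0.2,0],"gripper": 1.7},{"offset": [-0.5,4,13],"rot": [0,-0.2,0],"gripper": 1.7},{"offset": [-0.5,4,13.3],"rot": [0,-0.2,0],"gripper": 1.7},{"offset": [-0.5,4,13.5],"rot": [0,-0.2,0],"gripper": 1.7},{"offset": [-0.5,4,13.6],"rot": [0,-0.2,0],"gripper": 1.7},{"offset": [-0.5,4,13.6],"rot": [0,-0.2,0],"gripper": 1.7}])

```text
time_s: 22.15
eef_pos: [585.5, -52.9, 167.5]
ee_rot: [0.001, 0.08, 0.997, -0.0]
force: [-0.3, -0.2, -2.0]
grip_width: 0.25
grip_force: 49.9
```

>>> step_arm(plan=[{"offset": [0,0,0.1],"rot": [0,0,0],"gripper": 1.7},{"offset": [0,0,0.15],"rot": [0,0,0],"gripper": 1.7},{"offset": [0,0,0.15],"rot": [0,0,0],"gripper": 2.4},{"offset": [0,0,0.15],"rot": [0,0,0],"gripper": 3.2},{"offset": [0,0,0.15],"rot": [0,0,0],"gripper": 5},{"offset": [0,0,0.15],"rot": [0,0,0],"gripper": 5},{"offset": [0,0,-2],"rot": [0,0,0],"gripper": 5},{"offset": [0,0,-6],"rot": [0,0,0],"gripper": 5},{"offset": [0,0,-10],"rot": [0,0,0],"gripper": 5.8},{"offset": [0,-2,-13],"rot": [0,0,0],"gripper": 5.8},{"offset": [0,-6,-13],"rot": [0,0,0],"gripper": 5.8},{"offset": [0,-10,-13],"rot": [0,0,0],"gripper": 5.8}])

```text
time_s: 23.35
eef_pos: [569.1, -152.2, 298.2]
ee_rot: [0.002, 0.079, 0.997, -0.001]
force: [-0.5, -0.7, -0.1]
grip_width: 0.683
grip_force: 0.0
```

```bash
cat > cups.py <<'E'
from m import *
yaw=np.radians(-9.05); ex=np.array([np.cos(yaw),np.sin(yaw)]); ey=np.array([-ex[1],ex[0]])
for n in("scene","top"):
    c=cam(n); X=c["X"]; a=X[...,:2]@ex; b=X[...,:2]@ey; z=X[...,2]; a0=np.array([526.5,-326.3])@ex; b0=np.array([526.5,-326.3])@ey
    for sa in(-34,34):
        for sb in(-42,42):
            q=(abs(a-a0-sa)<32)&(abs(b-b0-sb)<38)&(z>76)&(z<92)
            if q.sum()<8: continue
            P=np.column_stack([a[q]-a0,b[q]-b0]); (ce,rad)=cv2.minEnclosingCircle(P.astype(np.float32)); w=ex*(a0+ce[0])+ey*(b0+ce[1])
            print(n,"cup",sa,sb,"local",np.round(ce,1),round(rad,1),"world",w.round(1),q.sum())
    q=(abs(a-a0)<100)&(abs(b-b0)<105)&(z>5)&(z<12); P=np.column_stack([a[q]-a0,b[q]-b0]).astype(np.float32); print(n,"board low",rect(P))
T=sel(cam("scene"),(480,700),(-170,70),(50,112)); print("cover",rect(T))
T=sel(cam("scene"),(480,700),(-170,70),(113,135)); print("bar",rect(T))
E
python3 cups.py; python3 go.py 526,-280,250,-9
```

```text
scene cup -34 -42 local [-33.6 -41.8] 22.2 world [ 486.7 -362.3] 109
scene cup -34 42 local [-36.2  43.7] 22.0 world [ 497.6 -277.5] 107
scene cup 34 -42 local [ 36.  -41.6] 21.5 world [ 555.5 -373. ] 115
scene cup 34 42 local [36.4 43.1] 21.7 world [ 569.2 -289.5] 110
scene board low (array([0. , 2.9]), array([194.9, 168.9]), 89.06)
top cup -34 -42 local [-36.9 -40.9] 20.6 world [ 483.6 -360.9] 43
top cup -34 42 local [-38.8  44. ] 20.6 world [ 495.1 -276.8] 32
top cup 34 -42 local [ 31.8 -40.7] 21.1 world [ 551.5 -371.5] 42
top cup 34 42 local [30. 36.] 17.8 world [ 561.8 -295.5] 15
top board low (array([-13.3,  -1. ]), array([183.5, 196.6]), 6.73)
cover (array([586.6, -52.5]), array([166. , 149.5]), 80.98)
bar (array([587.8, -52.8]), array([22. , 55.8]), 81.28)
t 23.55 pos [ 569.1 -151.9  296.9] F [0.1 0.3 0.4] grip 57.8 0.0
[526.0, -280.0, 250.0, -9.0] [2.2, -13.34, 4.69] [0.0, 0.09, -0.23] mm 143.0
```

```bash
python3 go.py 497,-277.5,200,-9 497,-277.5,125,-9
```

```text
t 23.55 pos [ 569.1 -151.9  296.9] F [0.1 0.3 0.4] grip 57.8 0.0
[497.0, -277.5, 200.0, -9.0] [5.12, -13.56, 9.68] [0.0, 0.09, -0.23] mm 174.0
[497.0, -277.5, 125.0, -9.0] [5.13, -13.56, 17.18] [0.0, 0.09, -0.23] mm 225.0
```

>>> step_arm(plan=[{"offset": [1.5,-4,0],"rot": [0,0,-0.2],"gripper": 5.8},{"offset": [3,-8,2],"rot": [0,0,-0.2],"gripper": 5.8},{"offset": [4.5,-12,5],"rot": [0,0,-0.2],"gripper": 5.8},{"offset": [5.12,-13.56,8],"rot": [0,0,-0.2],"gripper": 5.8},{"offset": [5.12,-13.56,10],"rot": [0,0,-0.2],"gripper": 5.8},{"offset": [5.12,-13.56,10],"rot": [0,0,-0.2],"gripper": 5.8},{"offset": [5.12,-13.56,10],"rot": [0,0,-0.2],"gripper": 5.8}])

```text
time_s: 24.25
eef_pos: [498.0, -276.4, 197.8]
ee_rot: [0.001, 0.077, 0.997, -0.0]
force: [0.1, 0.3, 1.1]
grip_width: 0.682
grip_force: 0.0
```

```bash
python3 go.py 497,-277.5,125,-9; python3 -c "
from m import *
c=cam('scene'); save(c,'g1',(80,190,210,300),5)"
```

```text
t 24.25 pos [ 498.  -276.4  197.8] F [0.1 0.3 1.1] grip 57.9 0.0
[497.0, -277.5, 125.0, -9.0] [0.1, -0.12, 7.28] [-0.03, 0.15, 0.13] mm 73.0
```

View pics/g1.png

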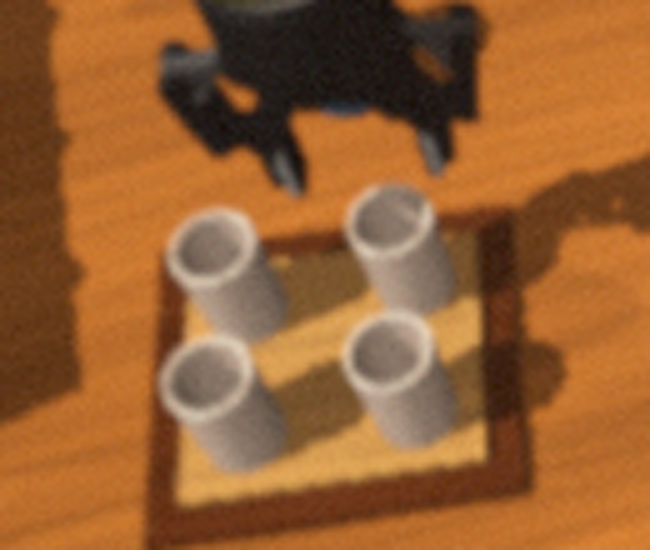

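The gripper is above and behind the back-right cup (390,220), as the perspective would give. I'll descend and grip.

>>> step_arm(plan=[{"offset": [0.05,-0.08,2.5],"rot": [0,0.1,0.1],"gripper": 5.8},{"offset": [0.05,-0.08,5],"rot": [0,0.1,0.1],"gripper": 5.8},{"offset": [0.05,-0.08,7],"rot": [0,0.1,0.1],"gripper": 5.8},{"offset": [0.05,-0.08,7.3],"rot": [0,0.1,0.1],"gripper": 5.8},{"offset": [0.05,-0.08,7.3],"rot": [0,0.1,0.1],"gripper": 5.4},{"offset": [0.05,-0.08,7.3],"rot": [0,0.1,0.1],"gripper": 5},{"offset": [0.05,-0.08,7.3],"rot": [0,0.1,0.1],"gripper": 4.6},{"offset": [0.05,-0.08,7.3],"rot": [0,0.1,0.1],"gripper": 4.3},{"offset": [0.05,-0.08,7.3],"rot": [0,0.1,0.1],"gripper": 3.8},{"offset": [0.05,-0.08,7.3],"rot": [0,0.1,0.1],"gripper": 3.8},{"offset": [0.05,-0.08,7.3],"rot": [0,0.1,0.1],"gripper": 3.8},{"offset": [0.05,-0.08,7.3],"rot": [0,0.1,0.1],"gripper": 3.8}], squeeze=30)

```text
time_s: 25.5
eef_pos: [497.2, -278.0, 125.0]
ee_rot: [0.001, 0.079, 0.997, -0.0]
force: [0.4, 2.8, 5.7]
grip_width: 0.487
grip_force: 30.0
```

```bash
cat > seat.py <<'E'
import sys; from go import *
yaw=np.radians(-8.9); ex=np.array([np.cos(yaw),np.sin(yaw)]); ey=np.array([-ex[1],ex[0]])
c=np.array([457.2,230.5])
def g(out,b,z): q=c+ex*out+ey*b; return [float(q[0].round(1)),float(q[1].round(1)),z,-8.9]
b,z0=float(sys.argv[1]),float(sys.argv[2])  # stud y, TCP z at which the cup stood on the board (foot 14)
rows([[*sense()["eef_pos"][:2],270,-8.9],g(120,b,270),g(40,b,270),g(40,b,z0+71+3)])
E
python3 seat.py 0 125
```

```text
t 25.5 pos [ 497.2 -278.   125. ] F [0.4 2.8 5.7] grip 41.4 30.0
[np.float64(497.2342091638088), np.float64(-277.9687840137505), 270, -8.9] [-0.02, -0.01, -14.5] [-0.03, 0.09, -0.14] mm 145.0
[575.8, 211.9, 270, -8.9] [-0.08, 49.61, -14.53] [-0.03, 0.09, -0.14] mm 517.0
[496.7, 224.3, 270, -8.9] [7.93, 49.59, -14.54] [-0.03, 0.09, -0.14] mm 523.0
[496.7, 224.3, 199.0, -8.9] [7.94, 49.59, -7.44] [-0.03, 0.09, -0.14] mm 508.0
```

>>> step_arm(plan=[{"offset": [0,0,-1],"rot": [0,0,0],"gripper": 3.8},{"offset": [0,0,-4],"rot": [0,0,0],"gripper": 3.8},{"offset": [0,0,-8],"rot": [0,0,0],"gripper": 3.8},{"offset": [0,0,-12],"rot": [0,0,0],"gripper": 3.8},{"offset": [0,0.5,-14.5],"rot": [0,0,0],"gripper": 3.8},{"offset": [0,3,-15],"rot": [0,0,0],"gripper": 3.8},{"offset": [0,7,-15],"rot": [0,0,0],"gripper": 3.8},{"offset": [0,11,-15],"rot": [0,0,0],"gripper": 3.8},{"offset": [0,15,-15],"rot": [0,0,0],"gripper": 3.8},{"offset": [0,19,-15],"rot": [0,0,0],"gripper": 3.8},{"offset": [0,23,-15],"rot": [0,0,0],"gripper": 3.8},{"offset": [0,26,-15],"rot": [0,0,0],"gripper": 3.8}])

```text
time_s: 26.7
eef_pos: [537.6, -19.1, 274.7]
ee_rot: [0.0, 0.078, 0.997, -0.0]
force: [0.5, -0.2, -0.5]
grip_width: 0.488
grip_force: 30.7
```

>>> step_arm(plan=[{"offset": [0,3,0],"rot": [0,0,0],"gripper": 3.8},{"offset": [0,7,0],"rot": [0,0,0],"gripper": 3.8},{"offset": [0,11,0],"rot": [0,0,0],"gripper": 3.8},{"offset": [0,15,0],"rot": [0,0,0],"gripper": 3.8},{"offset": [0,19,0],"rot": [0,0,0],"gripper": 3.8},{"offset": [0,22,0],"rot": [0,0,0],"gripper": 3.8},{"offset": [0,23.5,0],"rot": [0,0,0],"gripper": 3.8},{"offset": [0,23.5,0],"rot": [0,0,0],"gripper": 3.8},{"offset": [0,23.5,0],"rot": [0,0,0],"gripper": 3.8}])

```text
time_s: 27.6
eef_pos: [574.6, 209.9, 274.0]
ee_rot: [0.0, 0.079, 0.997, -0.0]
force: [-1.1, 0.8, -1.5]
grip_width: 0.486
grip_force: 30.7
```

```bash
sed -i 's/g(40,/g(38.5,/g' seat.py; python3 seat.py 0 125; python3 hc.py 299 | head -1;python3 hc.py 189 | head -1
```

```text
t 27.6 pos [574.6 209.9 274. ] F [-1.1  0.8 -1.5] grip 41.3 30.7
[np.float64(574.6462649820484), np.float64(209.8981776907225), 270, -8.9] [0.0, 0.0, 0.4] [-0.05, 0.01, -0.17] mm 4.0
[575.8, 211.9, 270, -8.9] [-0.08, 0.22, 0.4] [-0.05, 0.01, -0.17] mm 5.0
[495.2, 224.5, 270, -8.9] [8.08, 0.19, 0.39] [-0.05, 0.01, -0.17] mm 81.0
[495.2, 224.5, 199.0, -8.9] [8.08, 0.2, 7.49] [-0.05, 0.01, -0.17] mm 110.0
front a [486.2 491.  493. ] b [268.6 309.1] z [ 80.1 123.8]
front a [486.3 491.  492.5] b [158.4 217.8] z [ 79.4 121.9]
```

>>> step_arm(plan=[{"offset": [2,0.2,0.3],"rot": [0,0,-0.1],"gripper": 3.8},{"offset": [5,0.2,0.3],"rot": [0,0,-0.1],"gripper": 3.8},{"offset": [7.5,0.22,0.3],"rot": [0,0,-0.1],"gripper": 3.8},{"offset": [8.08,0.22,0.3],"rot": [0,0,-0.1],"gripper": 3.8},{"offset": [8.08,0.22,0.3],"rot": [0,0,-0.1],"gripper": 3.8},{"offset": [8.08,0.22,1.5],"rot": [0,0,-0.1],"gripper": 3.8},{"offset": [8.08,0.22,2.5],"rot": [0,0,-0.1],"gripper": 3.8},{"offset": [8.08,0.22,2.5],"rot": [0,0,-0.1],"gripper": 3.8},{"offset": [8.08,0.22,2.5],"rot": [0,0,-0.1],"gripper": 3.8}])

```text
time_s: 28.6
eef_pos: [495.5, 225.6, 248.2]
ee_rot: [-0.0, 0.078, 0.997, -0.0]
force: [-0.5, 0.1, -0.1]
grip_width: 0.487
grip_force: 30.7
```

```bash
python3 seat.py 0 125;  python3 -c "
from m import *
c=cam('scene'); save(c,'h1',(270,110,400,220),5)"
```

```text
t 28.6 pos [495.5 225.6 248.2] F [-0.5  0.1 -0.1] grip 41.4 30.7
[np.float64(495.4714558642293), np.float64(225.55843116851904), 270, -8.9] [0.0, -0.0, -2.18] [-0.04, -0.05, -0.07] mm 22.0
[575.8, 211.9, 270, -8.9] [-8.15, -0.1, -2.18] [-0.04, -0.05, -0.07] mm 84.0
[495.2, 224.5, 270, -8.9] [0.01, -0.11, -2.18] [-0.04, -0.05, -0.07] mm 22.0
[495.2, 224.5, 199.0, -8.9] [0.01, -0.11, 4.92] [-0.04, -0.05, -0.07] mm 49.0
```

View pics/h1.png

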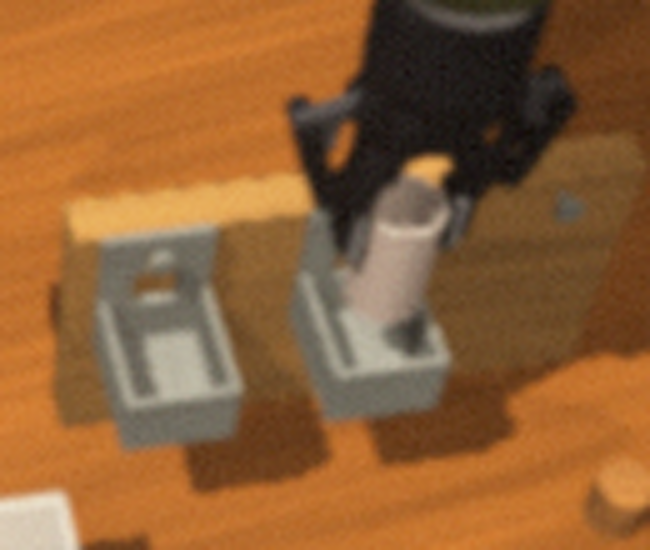

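The cup hovers over the middle holder's tray (400,270), centred. The left holder shows the stud in its slot. I'll lower the cup.

>>> step_arm(plan=[{"offset": [0,-0.1,1.5],"rot": [0,0,0],"gripper": 3.8},{"offset": [0,-0.1,3],"rot": [0,0,0],"gripper": 3.8},{"offset": [0,-0.1,4],"rot": [0,0,0],"gripper": 3.8},{"offset": [0,-0.1,4.6],"rot": [0,0,0],"gripper": 3.8},{"offset": [0,-0.1,4.9],"rot": [0,0,0],"gripper": 3.8},{"offset": [0,-0.1,5.1],"rot": [0,0,0],"gripper": 3.8},{"offset": [0,-0.1,5.1],"rot": [0,0,0],"gripper": 3.8},{"offset": [0,-0.1,5.1],"rot": [0,0,0],"gripper": 3.8}])

```text
time_s: 29.45
eef_pos: [495.2, 224.8, 198.2]
ee_rot: [0.0, 0.078, 0.997, -0.0]
force: [1.1, -0.7, -0.4]
grip_width: 0.481
grip_force: 30.7
```

>>> step_arm(plan=[{"offset": [0,0,0.1],"rot": [0,0,0],"gripper": 3.8},{"offset": [0,0,0.18],"rot": [0,0,0],"gripper": 3.8},{"offset": [0,0,0.18],"rot": [0,0,0],"gripper": 3.8}])

```text
time_s: 29.75
eef_pos: [495.0, 224.7, 196.0]
ee_rot: [-0.0, 0.078, 0.997, -0.0]
force: [0.2, -0.6, -1.2]
grip_width: 0.484
grip_force: 30.7
```

>>> step_arm(plan=[{"offset": [0,0,0.06],"rot": [0,0,0],"gripper": 3.8},{"offset": [0,0,0.06],"rot": [0,0,0],"gripper": 4.2},{"offset": [0,0,0.06],"rot": [0,0,0],"gripper": 4.5},{"offset": [0,0,0.06],"rot": [0,0,0],"gripper": 5},{"offset": [0,0,0.0],"rot": [0,0,0],"gripper": 5.6},{"offset": [0,0,0.0],"rot": [0,0,0],"gripper": 5.8},{"offset": [0,0,-1],"rot": [0,0,0],"gripper": 5.8},{"offset": [0,0,-3],"rot": [0,0,0],"gripper": 5.8},{"offset": [0,0,-6],"rot": [0,0,0],"gripper": 5.8},{"offset": [0,0,-9.5],"rot": [0,0,0],"gripper": 5.8},{"offset": [-3,-2,-10.5],"rot": [0,0,0],"gripper": 5.8},{"offset": [-6,-5,-10.5],"rot": [0,0,0],"gripper": 5.8}])

```text
time_s: 30.95
eef_pos: [547.3, 166.4, 304.4]
ee_rot: [0.003, 0.077, 0.997, 0.0]
force: [0.5, 0.8, -1.4]
grip_width: 0.678
grip_force: 0.0
```

>>> step_arm(plan=[{"offset": [0,-4,0],"rot": [0,0,0],"gripper": 5.8},{"offset": [0,-8.5,0],"rot": [0,0,0],"gripper": 5.8},{"offset": [0,-13,0],"rot": [0,0,0],"gripper": 5.8},{"offset": [0,-17.5,0],"rot": [0,0,0],"gripper": 5.8},{"offset": [0,-22,0],"rot": [0,0,0],"gripper": 5.8},{"offset": [0,-26.5,0],"rot": [0,0,0],"gripper": 5.8},{"offset": [0,-31,0],"rot": [0,0,0],"gripper": 5.8},{"offset": [0,-35.5,0],"rot": [0,0,0],"gripper": 5.8},{"offset": [0,-39,0],"rot": [0,0,0],"gripper": 5.8},{"offset": [0,-40,0],"rot": [0,0,0],"gripper": 5.8},{"offset": [0,-40,0],"rot": [0,0,0],"gripper": 5.8}])

```text
time_s: 32.05
eef_pos: [484.1, -229.9, 301.5]
ee_rot: [0.0, 0.079, 0.997, -0.0]
force: [-0.2, 0.6, -1.1]
grip_width: 0.676
grip_force: 0.0
```

```bash
python3 go.py 568.6,-289.5,200,-9 568.6,-289.5,125,-9; python3 cups.py|grep -v top;  python3 hc.py 299; python3 -c "
from m import *
c=cam('scene'); save(c,'i1',(60,100,420,320),2)
T=sel(c,(460,540),(190,260),(146,160)); print(cv2.minEnclosingCircle(T[:,:2].astype(np.float32)),T[:,2].max())"
```

```text
t 32.05 pos [ 484.1 -229.9  301.5] F [-0.2  0.6 -1.1] grip 57.4 0.0
[568.6, -289.5, 200.0, -9.0] [-9.28, -4.55, 10.16] [-0.02, 0.03, -0.06] mm 145.0
[568.6, -289.5, 125.0, -9.0] [-9.28, -4.55, 17.66] [-0.02, 0.03, -0.06] mm 205.0
scene cup -34 -42 local [-34.4 -42.7] 22.1 world [ 485.8 -363. ] 112
scene cup 34 -42 local [ 36.7 -41.9] 21.4 world [ 556.1 -373.5] 113
scene cup 34 42 local [36.6 43. ] 21.3 world [ 569.4 -289.6] 112
scene board low (array([ 1.1, -0.2]), array([187.8, 168.5]), 89.76)
cover (array([586.1, -52.4]), array([166.1, 152.2]), 80.79)
bar (array([587.2, -52.7]), array([22.1, 56.1]), 80.84)
front a [485.3 490.9 492.7] b [268.6 329.2] z [ 80.5 122.3]
front slope da/dz -0.018843841545699527 da/db 0.026780281916232537
plate top z [153.2 168.1] b [254.7 342.4] 240
((485.90447998046875, 230.1803741455078), 33.51247787475586) 159.90051928059734
```

View pics/i1.png

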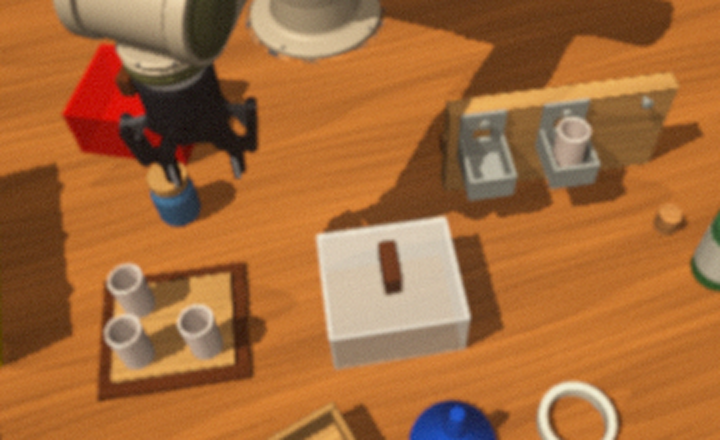

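The first cup stands in the middle holder (570,140), three cups are on the board, and the cover is on the table. Next I'll take the cup at (200,330).

>>> step_arm(plan=[{"offset": [-3.5,-1.7,1],"rot": [0,0,0],"gripper": 5.8},{"offset": [-7,-3.4,4],"rot": [0,0,0],"gripper": 5.8},{"offset": [-9,-4.4,7],"rot": [0,0,0],"gripper": 5.8},{"offset": [-9.28,-4.55,10],"rot": [0,0,0],"gripper": 5.8},{"offset": [-9.28,-4.55,10.3],"rot": [0,0,0],"gripper": 5.8},{"offset": [-9.28,-4.55,10.3],"rot": [0,0,0],"gripper": 5.8},{"offset": [-9.28,-4.55,10.3],"rot": [0,0,0],"gripper": 5.8}])

```text
time_s: 33.05
eef_pos: [569.3, -288.3, 200.5]
ee_rot: [0.001, 0.078, 0.997, -0.001]
force: [-0.1, 0.2, -0.2]
grip_width: 0.682
grip_force: 0.0
```

```bash
python3 go.py 568.6,-289.5,125,-9
```

```text
t 33.05 pos [ 569.3 -288.3  200.5] F [-0.1  0.2 -0.2] grip 58.0 0.0
[568.6, -289.5, 125.0, -9.0] [0.07, -0.11, 7.55] [-0.1, 0.17, 0.08] mm 75.0
```

>>> step_arm(plan=[{"offset": [0.05,-0.08,2.5],"rot": [0,0.1,0],"gripper": 5.8},{"offset": [0.05,-0.08,5],"rot": [0,0.1,0],"gripper": 5.8},{"offset": [0.05,-0.08,7],"rot": [0,0.1,0],"gripper": 5.8},{"offset": [0.05,-0.08,7.5],"rot": [0,0.1,0],"gripper": 5.8},{"offset": [0.05,-0.08,7.5],"rot": [0,0.1,0],"gripper": 5.4},{"offset": [0.05,-0.08,7.5],"rot": [0,0.1,0],"gripper": 5},{"offset": [0.05,-0.08,7.5],"rot": [0,0.1,0],"gripper": 4.6},{"offset": [0.05,-0.08,7.5],"rot": [0,0.1,0],"gripper": 4.3},{"offset": [0.05,-0.08,7.5],"rot": [0,0.1,0],"gripper": 3.8},{"offset": [0.05,-0.08,7.5],"rot": [0,0.1,0],"gripper": 3.8},{"offset": [0.05,-0.08,7.5],"rot": [0,0.1,0],"gripper": 3.8},{"offset": [0.05,-0.08,7.5],"rot": [0,0.1,0],"gripper": 3.8}], squeeze=30)

```text
time_s: 34.25
eef_pos: [568.6, -289.5, 124.3]
ee_rot: [-0.0, 0.078, 0.997, -0.001]
force: [-0.3, 1.1, 6.2]
grip_width: 0.471
grip_force: 30.5
```

```bash
python3 seat.py -109.8 125
```

```text
t 34.25 pos [ 568.6 -289.5  124.3] F [-0.3  1.1  6.2] grip 40.0 30.5
[np.float64(568.6051040649583), np.float64(-289.4930269251877), 270, -8.9] [0.0, -0.02, -14.57] [-0.06, -0.01, -0.05] mm 146.0
[558.8, 103.5, 270, -8.9] [7.08, 38.65, -14.61] [-0.06, -0.01, -0.05] mm 419.0
[478.2, 116.1, 270, -8.9] [15.24, 38.64, -14.61] [-0.06, -0.01, -0.05] mm 440.0
[478.2, 116.1, 199.0, -8.9] [15.24, 38.65, -7.51] [-0.06, -0.01, -0.05] mm 422.0
```

>>> step_arm(plan=[{"offset": [0,0,-1],"rot": [0,0,0],"gripper": 3.8},{"offset": [0,0,-4],"rot": [0,0,0],"gripper": 3.8},{"offset": [0,0,-8],"rot": [0,0,0],"gripper": 3.8},{"offset": [0,0,-12],"rot": [0,0,0],"gripper": 3.8},{"offset": [0,0,-15],"rot": [0,0,0],"gripper": 3.8},{"offset": [0,0,-15],"rot": [0,0,0],"gripper": 3.8}])

```text
time_s: 34.85
eef_pos: [569.3, -289.6, 278.6]
ee_rot: [0.003, 0.078, 0.997, -0.002]
force: [-0.5, 0.1, -0.9]
grip_width: 0.47
grip_force: 30.6
```

```bash
python3 seat.py -109.8 125; python3 -c "
from m import *
s=sense(); p=np.array(s['eef_pos']); c=cam('scene')
u,v=proj(c,[p-[0,0,75]])[0].astype(int); save(c,'j1',(u-60,v-50,u+60,v+50),5)
T=sel(c,(p[0]-40,p[0]+40),(p[1]-22,p[1]+22),(p[2]-112,p[2]-76)); print(p,rect(T),np.percentile(T[:,2],[1,99]))
for z in (p[2]-108,p[2]-95,p[2]-82):
  q=T[abs(T[:,2]-z)<4]; print(z,q[:,0].max(),np.percentile(q[:,1],[2,98]),q[:,:2].mean(0))"
```

```text
t 34.85 pos [ 569.3 -289.6  278.6] F [-0.5  0.1 -0.9] grip 40.0 30.6
[np.float64(569.3006174208435), np.float64(-289.6439354025726), 270, -8.9] [0.01, 0.0, 0.86] [-0.25, 0.34, -0.04] mm 9.0
[558.8, 103.5, 270, -8.9] [7.15, 38.68, 0.65] [-0.25, 0.34, -0.04] mm 393.0
[478.2, 116.1, 270, -8.9] [15.31, 38.67, 0.6] [-0.25, 0.34, -0.04] mm 416.0
[478.2, 116.1, 199.0, -8.9] [15.35, 38.7, 7.7] [-0.25, 0.34, -0.04] mm 423.0
[ 569.30061742 -289.6439354   278.58898243] (array([ 572.8, -290.6]), array([39.2, 37.2]), 45.9) [169.57581735 201.74602668]
170.58898243314536 590.3676273761962 [-307.06277103 -270.94206539] [ 585.19489842 -286.91761613]
183.58898243314536 590.5227234822281 [-306.63545572 -270.27969508] [ 584.38873579 -285.79298861]
196.58898243314536 591.4374095349826 [-307.09014528 -271.4412769 ] [ 575.66741324 -289.6145887 ]
```

View pics/j1.png

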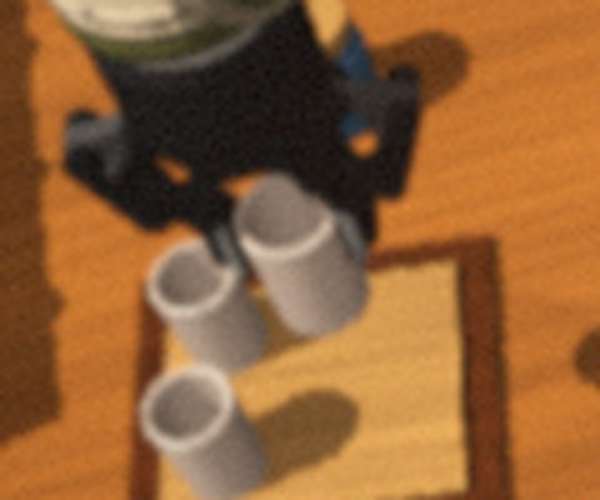

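The second cup is held upright between the fingers (300,250), clear of the others. Carrying it over.

>>> step_arm(plan=[{"offset": [0.5,2.5,0],"rot": [-0.2,0.3,0],"gripper": 3.8},{"offset": [1,6,0],"rot": [-0.2,0.3,0],"gripper": 3.8},{"offset": [2,10,0],"rot": [-0.2,0.3,0],"gripper": 3.8},{"offset": [2.5,14,0],"rot": [-0.2,0.3,0],"gripper": 3.8},{"offset": [3,18,0],"rot": [-0.2,0.3,0],"gripper": 3.8},{"offset": [4,22,0],"rot": [-0.2,0.3,0],"gripper": 3.8},{"offset": [5,26,0],"rot": [-0.2,0.3,0],"gripper": 3.8},{"offset": [5.5,30,0],"rot": [-0.2,0.3,0],"gripper": 3.8},{"offset": [6.5,34,0],"rot": [-0.2,0.3,0],"gripper": 3.8},{"offset": [7,37,0],"rot": [-0.2,0.3,0],"gripper": 3.8},{"offset": [7.1,38.6,0],"rot": [-0.2,0.3,0],"gripper": 3.8},{"offset": [7.1,38.6,0],"rot": [-0.2,0.3,0],"gripper": 3.8}])

```text
time_s: 36.1
eef_pos: [558.3, 104.4, 272.3]
ee_rot: [-0.004, 0.077, 0.997, 0.002]
force: [0.2, -0.8, -1.2]
grip_width: 0.475
grip_force: 30.7
```

```bash
python3 seat.py -109.8 125; python3 hc.py 189|head -1
```

```text
t 36.1 pos [558.3 104.4 272.3] F [ 0.2 -0.8 -1.2] grip 40.4 30.7
[np.float64(558.2526334067128), np.float64(104.41365882312653), 270, -8.9] [-0.0, -0.0, 0.23] [0.18, -0.48, 0.08] mm 2.0
[558.8, 103.5, 270, -8.9] [-0.07, -0.08, 0.23] [0.18, -0.48, 0.08] mm 3.0
[478.2, 116.1, 270, -8.9] [8.09, -0.07, 0.3] [0.18, -0.48, 0.08] mm 81.0
[478.2, 116.1, 199.0, -8.9] [8.03, -0.1, 7.4] [0.18, -0.48, 0.08] mm 109.0
front a [486.2 490.9 492.4] b [158.2 192.6] z [ 80.6 121.1]
```

>>> step_arm(plan=[{"offset": [2,-0.05,0],"rot": [0.1,-0.4,0],"gripper": 3.8},{"offset": [5,-0.08,0],"rot": [0.1,-0.4,0],"gripper": 3.8},{"offset": [7.5,-0.08,0],"rot": [0.1,-0.4,0],"gripper": 3.8},{"offset": [8.06,-0.08,0],"rot": [0.1,-0.4,0],"gripper": 3.8},{"offset": [8.06,-0.08,0],"rot": [0.1,-0.4,0],"gripper": 3.8},{"offset": [8.06,-0.08,1.5],"rot": [0.1,-0.4,0],"gripper": 3.8},{"offset": [8.06,-0.08,2.5],"rot": [0.1,-0.4,0],"gripper": 3.8},{"offset": [8.06,-0.08,2.5],"rot": [0.1,-0.4,0],"gripper": 3.8},{"offset": [8.06,-0.08,2.5],"rot": [0.1,-0.4,0],"gripper": 3.8}])

```text
time_s: 37.05
eef_pos: [479.1, 114.7, 248.7]
ee_rot: [0.0, 0.078, 0.997, 0.001]
force: [0.2, 0.2, -0.6]
grip_width: 0.476
grip_force: 30.6
```

```bash
python3 seat.py -109.8 125|tail -1; python3 -c "
from m import *
yaw=np.radians(-8.9); ex=np.array([np.cos(yaw),np.sin(yaw)]); ey=np.array([-ex[1],ex[0]])
s=sense(); p=np.array(s['eef_pos']); c=cam('scene')
T=sel(c,(p[0]-20,p[0]+40),(p[1]-25,p[1]+25),(p[2]-110,p[2]-80)); T=T[T[:,:2]@ex>p[:2]@ex+3]
print(p,s['ee_rot'],'cup b',np.percentile(T[:,:2]@ey,[1,50,99]),'tcp b',p[:2]@ey,'a max',np.percentile(T[:,:2]@ex,99),p[:2]@ex)"
```

```text
[478.2, 116.1, 199.0, -8.9] [0.11, 0.12, 4.97] [0.08, -0.0, -0.07] mm 50.0
[479.05572617 114.66517419 248.74268633] [3.61206258e-05 7.82032711e-02 9.96937185e-01 7.04304861e-04] cup b [168.34702005 182.65687176 205.02652985] tcp b 187.39948655404973 a max 477.7187965423383 455.5479375317969
```

Centred to about 1 mm. I'll lower with a small correction.

>>> step_arm(plan=[{"offset": [0.1,0.1,1.5],"rot": [0,0,0],"gripper": 3.8},{"offset": [0.1,0.1,3],"rot": [0,0,0],"gripper": 3.8},{"offset": [0.1,0.1,4],"rot": [0,0,0],"gripper": 3.8},{"offset": [0.1,0.1,4.6],"rot": [0,0,0],"gripper": 3.8},{"offset": [0.1,0.1,5],"rot": [0,0,0],"gripper": 3.8},{"offset": [0.1,0.1,5.1],"rot": [0,0,0],"gripper": 3.8},{"offset": [0.1,0.1,5.2],"rot": [0,0,0],"gripper": 3.8},{"offset": [0.1,0.1,5.2],"rot": [0,0,0],"gripper": 3.8},{"offset": [0.1,0.1,5.2],"rot": [0,0,0],"gripper": 3.8}])

```text
time_s: 38.0
eef_pos: [477.8, 116.2, 197.0]
ee_rot: [0.0, 0.078, 0.997, 0.001]
force: [0.5, 0.4, -1.5]
grip_width: 0.478
grip_force: 30.7
```

>>> step_arm(plan=[{"offset": [0,0,0.08],"rot": [0,0,0],"gripper": 3.8},{"offset": [0,0,0.15],"rot": [0,0,0],"gripper": 3.8},{"offset": [0,0,0.15],"rot": [0,0,0],"gripper": 3.8},{"offset": [0,0,0.15],"rot": [0,0,0],"gripper": 4.2},{"offset": [0,0,0.15],"rot": [0,0,0],"gripper": 4.5},{"offset": [0,0,0.1],"rot": [0,0,0],"gripper": 5},{"offset": [0,0,0],"rot": [0,0,0],"gripper": 5.6},{"offset": [0,0,0],"rot": [0,0,0],"gripper": 5.8},{"offset": [0,0,-1],"rot": [0,0,0],"gripper": 5.8},{"offset": [0,0,-3],"rot": [0,0,0],"gripper": 5.8},{"offset": [0,0,-6],"rot": [0,0,0],"gripper": 5.8},{"offset": [0,0,-10],"rot": [0,0,0],"gripper": 5.8}])

```text
time_s: 39.2
eef_pos: [477.2, 116.0, 297.6]
ee_rot: [-0.001, 0.078, 0.997, 0.001]
force: [0.7, -0.0, 0.5]
grip_width: 0.682
grip_force: 0.0
```

>>> step_arm(plan=[{"offset": [-4,-2,0],"rot": [0,0,0],"gripper": 5},{"offset": [-8,-6,0],"rot": [0,0,0],"gripper": 5},{"offset": [-8,-10,0],"rot": [0,0,0],"gripper": 5},{"offset": [-8,-14,0],"rot": [0,0,0],"gripper": 5},{"offset": [-8,-18,0],"rot": [0,0,0],"gripper": 5},{"offset": [-8,-18,0],"rot": [0,0,0],"gripper": 5},{"offset": [-8,-18,0],"rot": [0,0,0],"gripper": 5}])

```text
time_s: 39.9
eef_pos: [528.7, -74.6, 297.1]
ee_rot: [0.0, 0.079, 0.997, 0.001]
force: [0.0, -0.7, 0.1]
grip_width: 0.588
grip_force: 0.0
```

```bash
python3 go.py 586,-52.5,220,-9.1 586,-52.5,166,-9.1; python3 hc.py 299; python3 hc.py 189; python3 -c "
from m import *
c=cam('scene'); save(c,'k1',(60,100,420,320),2)"; python3 cups.py
```

```text
t 39.9 pos [528.7 -74.6 297.1] F [ 0.  -0.7  0.1] grip 50.0 0.0
[586.0, -52.5, 220.0, -9.1] [-5.31, 3.07, 7.72] [0.1, 0.04, 0.06] mm 99.0
[586.0, -52.5, 166.0, -9.1] [-5.3, 3.06, 13.12] [0.1, 0.04, 0.06] mm 145.0
front a [485.5 491.1 492.9] b [268.8 329.3] z [ 80.3 122.2]
front slope da/dz -0.010474273077344096 da/db 0.02683403426682158
plate top z [154.7 168. ] b [254.7 342.1] 247
front a [486.6 491.  492.5] b [158.4 217.9] z [ 80.5 122.1]
front slope da/dz 0.016243913211036905 da/db 0.02277974270308859
plate top z [154.5 168.2] b [146.9 232.1] 244
scene cup -34 -42 local [-35.3 -41.7] 22.7 world [ 485.1 -361.9] 110
scene cup 34 -42 local [ 36.6 -41.7] 21.4 world [ 556.1 -373.2] 115
scene board low (array([ 5.4, -0.3]), array([177.6, 187.9]), 0.22)
top cup -34 -42 local [-36.5 -41.2] 20.9 world [ 484.  -361.2] 40
top cup 34 -42 local [ 33.6 -40. ] 21.7 world [ 553.4 -371.1] 40
top board low (array([3.2, 3.1]), array([199.8, 193.3]), 89.32)
cover (array([586.5, -52.4]), array([166.1, 150.1]), 80.82)
bar (array([587.9, -52.9]), array([22., 56.]), 81.14)
```

View pics/k1.png

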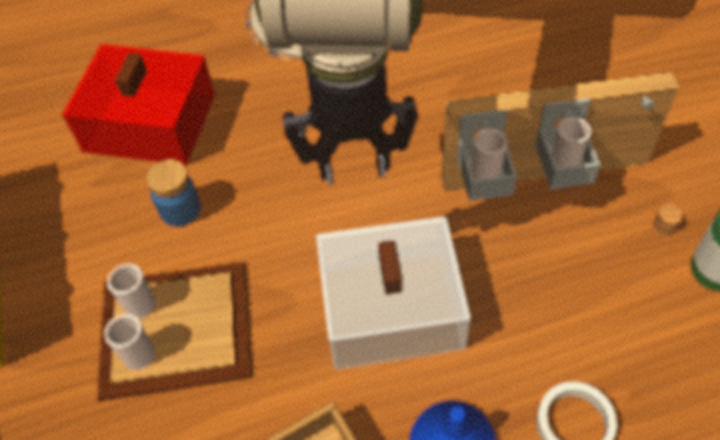

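Both holders now carry an upright cup (490,150 and 572,138), and two cups remain on the board. Now I'll fetch the cover.

>>> step_arm(plan=[{"offset": [-3,1.5,2],"rot": [0.1,0,0.05],"gripper": 5},{"offset": [-5.26,3.03,4],"rot": [0.1,0,0.05],"gripper": 5},{"offset": [-5.26,3.03,7.5],"rot": [0.1,0,0.05],"gripper": 5},{"offset": [-5.26,3.03,10.5],"rot": [0.1,0,0.05],"gripper": 5},{"offset": [-5.26,3.03,12.3],"rot": [0.1,0,0.05],"gripper": 5},{"offset": [-5.26,3.03,12.9],"rot": [0.1,0,0.05],"gripper": 5},{"offset": [-5.26,3.03,12.9],"rot": [0.1,0,0.05],"gripper": 5},{"offset": [-5.26,3.03,12.9],"rot": [0.1,0,0.05],"gripper": 5}])

```text
time_s: 41.05
eef_pos: [585.9, -52.3, 168.7]
ee_rot: [0.001, 0.078, 0.997, -0.0]
force: [-0.2, -0.5, -0.0]
grip_width: 0.588
grip_force: 0.0
```

```bash
python3 go.py 585.5,-52.9,166.3,-9.1
```

```text
t 41.05 pos [585.9 -52.3 168.7] F [-0.2 -0.5 -0. ] grip 50.0 0.0
[585.5, -52.9, 166.3, -9.1] [0.03, -0.07, 0.24] [-0.03, 0.11, 0.12] mm 3.0
```

>>> step_arm(plan=[{"offset": [0.03,-0.05,0.22],"rot": [0,0.1,0.1],"gripper": 4},{"offset": [0.03,-0.05,0.22],"rot": [0,0.1,0.1],"gripper": 3},{"offset": [0.03,-0.05,0.22],"rot": [0,0.1,0.1],"gripper": 2.3},{"offset": [0.03,-0.05,0.22],"rot": [0,0.1,0.1],"gripper": 1.7},{"offset": [0.03,-0.05,0.22],"rot": [0,0.1,0.1],"gripper": 1.7},{"offset": [0.03,-0.05,0.22],"rot": [0,0.1,0.1],"gripper": 1.7},{"offset": [0.03,-0.05,0.22],"rot": [0,0.1,0.1],"gripper": 1.7},{"offset": [0.03,-0.05,0.22],"rot": [0,0.1,0.1],"gripper": 1.7},{"offset": [0.03,-0.05,0.22],"rot": [0,0.1,0.1],"gripper": 1.7}], squeeze=50)

```text
time_s: 41.95
eef_pos: [585.3, -52.9, 165.9]
ee_rot: [-0.0, 0.079, 0.997, -0.0]
force: [-1.2, -0.4, 5.5]
grip_width: 0.25
grip_force: 49.9
```

```bash
python3 go.py 526.4,-326.4,300,-9.1
```

```text
t 41.95 pos [585.3 -52.9 165.9] F [-1.2 -0.4  5.5] grip 21.2 49.9
[526.4, -326.4, 300.0, -9.1] [1.5, -27.95, -13.4] [-0.03, -0.04, 0.0] mm 310.0
```

>>> step_arm(plan=[{"offset": [0,0,-1],"rot": [0,0,0],"gripper": 1.7},{"offset": [0,0,-4],"rot": [0,0,0],"gripper": 1.7},{"offset": [0,0,-8],"rot": [0,0,0],"gripper": 1.7},{"offset": [0,0,-12],"rot": [0,0,0],"gripper": 1.7},{"offset": [0,-1,-13.5],"rot": [0,0,0],"gripper": 1.7},{"offset": [0.2,-4,-13.5],"rot": [0,0,0],"gripper": 1.7},{"offset": [0.5,-8,-13.5],"rot": [0,0,0],"gripper": 1.7},{"offset": [0.8,-12,-13.5],"rot": [0,0,0],"gripper": 1.7},{"offset": [1,-16,-13.5],"rot": [0,0,0],"gripper": 1.7},{"offset": [1.2,-20,-13.5],"rot": [0,0,0],"gripper": 1.7},{"offset": [1.4,-24,-13.5],"rot": [0,0,0],"gripper": 1.7},{"offset": [1.5,-26.5,-13.5],"rot": [0,0,0],"gripper": 1.7}])

```text
time_s: 43.15
eef_pos: [527.5, -314.4, 300.1]
ee_rot: [-0.001, 0.08, 0.997, 0.0]
force: [0.7, 0.6, -3.1]
grip_width: 0.251
grip_force: 49.6
```

>>> step_arm(plan=[{"offset": [0,-1,0],"rot": [0,0,0],"gripper": 1.7},{"offset": [0,-1.4,0],"rot": [0,0,0],"gripper": 1.7},{"offset": [0,-1.4,0],"rot": [0,0,0],"gripper": 1.7},{"offset": [0,-1.4,0],"rot": [0,0,0],"gripper": 1.7}])

```text
time_s: 43.55
eef_pos: [526.8, -324.6, 300.5]
ee_rot: [-0.001, 0.079, 0.997, 0.0]
force: [-0.3, -0.2, -2.2]
grip_width: 0.25
grip_force: 49.5
```

```bash
python3 go.py 526.4,-326.4,200,-9.1; python3 -c "
from m import *
p=np.array(sense()['eef_pos']); c=cam('scene')
T=sel(c,(400,660),(-460,-200),(p[2]-120,p[2]-60)); print(rect(T),p)"
```

```text
t 43.55 pos [ 526.8 -324.6  300.5] F [-0.3 -0.2 -2.2] grip 21.3 49.5
[526.4, -326.4, 200.0, -9.1] [-0.01, -0.18, 10.05] [0.01, -0.1, 0.08] mm 101.0
(array([ 528.2, -324.2]), array([166.9, 150. ]), 80.85) [ 526.78978057 -324.62533118  300.53048262]
```

>>> step_arm(plan=[{"offset": [0,-0.15,2],"rot": [0,-0.1,0],"gripper": 1.7},{"offset": [0,-0.15,5],"rot": [0,-0.1,0],"gripper": 1.7},{"offset": [0,-0.15,8],"rot": [0,-0.1,0],"gripper": 1.7},{"offset": [0,-0.15,10],"rot": [0,-0.1,0],"gripper": 1.7},{"offset": [0,-0.15,11],"rot": [0,-0.1,0],"gripper": 1.7},{"offset": [0,-0.15,11],"rot": [0,-0.1,0],"gripper": 1.7},{"offset": [0,-0.15,11],"rot": [0,-0.1,0],"gripper": 1.7}])

```text
time_s: 44.3
eef_pos: [526.4, -327.3, 191.7]
ee_rot: [0.001, 0.079, 0.997, -0.001]
force: [-0.0, -0.1, -2.6]
grip_width: 0.248
grip_force: 49.4
```

```bash
python3 go.py 526.4,-326.4,173.9,-9.1
```

```text
t 44.3 pos [ 526.4 -327.3  191.7] F [-0.  -0.1 -2.6] grip 21.1 49.4
[526.4, -326.4, 173.9, -9.1] [0.02, 0.09, 1.78] [-0.07, 0.1, 0.03] mm 18.0
```

>>> step_arm(plan=[{"offset": [0.02,0.06,0.5],"rot": [0,0.1,0],"gripper": 1.7},{"offset": [0.02,0.06,0.9],"rot": [0,0.1,0],"gripper": 1.7},{"offset": [0.02,0.06,1.3],"rot": [0,0.1,0],"gripper": 1.7},{"offset": [0.02,0.06,1.6],"rot": [0,0.1,0],"gripper": 1.7},{"offset": [0.02,0.06,1.75],"rot": [0,0.1,0],"gripper": 1.7},{"offset": [0.02,0.06,1.8],"rot": [0,0.1,0],"gripper": 1.7},{"offset": [0.02,0.06,1.8],"rot": [0,0.1,0],"gripper": 1.7},{"offset": [0.02,0.06,1.8],"rot": [0,0.1,0],"gripper": 1.7}])

```text
time_s: 45.1
eef_pos: [525.8, -326.7, 173.9]
ee_rot: [-0.001, 0.079, 0.997, -0.0]
force: [-5.8, 4.2, 7.6]
grip_width: 0.248
grip_force: 51.1
```

>>> step_arm(plan=[{"offset": [0,0,0],"rot": [0,0,0],"gripper": 2.4},{"offset": [0,0,0],"rot": [0,0,0],"gripper": 3.2},{"offset": [0,0,0],"rot": [0,0,0],"gripper": 5},{"offset": [0,0,0],"rot": [0,0,0],"gripper": 5},{"offset": [0,0,-2],"rot": [0,0,0],"gripper": 5},{"offset": [0,0,-6],"rot": [0,0,0],"gripper": 5},{"offset": [0,0,-10],"rot": [0,0,0],"gripper": 5},{"offset": [0,3,-13],"rot": [0,0,0],"gripper": 5},{"offset": [0,7,-13],"rot": [0,0,0],"gripper": 5},{"offset": [0,11,-13],"rot": [0,0,0],"gripper": 5},{"offset": [0,15,-13],"rot": [0,0,0],"gripper": 5},{"offset": [0,17,-13],"rot": [0,0,0],"gripper": 5}])

```text
time_s: 46.3
eef_pos: [553.2, -156.0, 302.6]
ee_rot: [-0.001, 0.078, 0.997, 0.0]
force: [0.1, 0.1, -0.2]
grip_width: 0.587
grip_force: 0.0
```

```bash
python3 hc.py 299; python3 hc.py 189; python3 -c "
from m import *
c=cam('scene'); save(c,'l1',(60,100,460,340),2)
for i in range(2):
  c=cam('scene')
  T=sel(c,(400,660),(-450,-200),(113,140)); print('bar',rect(T),np.median(T[:,2]))
  T=sel(c,(400,660),(-450,-200),(50,112)); print('cover',rect(T)); T=T[T[:,2]>85]; print(np.linalg.lstsq(np.c_[T[:,:2]-[526,-326],np.ones(len(T))],T[:,2],rcond=None)[0].round(3))
"
```

```text
front a [486.5 491.2 492.8] b [268.7 328.8] z [ 81.5 122.3]
front slope da/dz -0.01055248137982577 da/db 0.02372070697191547
plate top z [153.7 168.6] b [254.5 340.8] 238
front a [486.7 490.9 492.7] b [158.4 217.5] z [ 80.7 121.5]
front slope da/dz 0.00401109066279902 da/db 0.024532055354088984
plate top z [153.1 168.3] b [147.1 231.7] 252
bar (array([ 528.3, -326.9]), array([23.3, 57. ]), 80.62) 131.11245992111634
cover (array([ 526.9, -327.5]), array([168.7, 150.9]), 80.62)
[-8.0000e-03  1.0000e-03  9.5818e+01]
bar (array([ 527.5, -327.1]), array([23.4, 57.3]), 82.08) 131.11773591021455
cover (array([ 527.2, -327.3]), array([168.7, 150.1]), 81.03)
[-8.0000e-03  1.0000e-03  9.5823e+01]
```

View pics/l1.png

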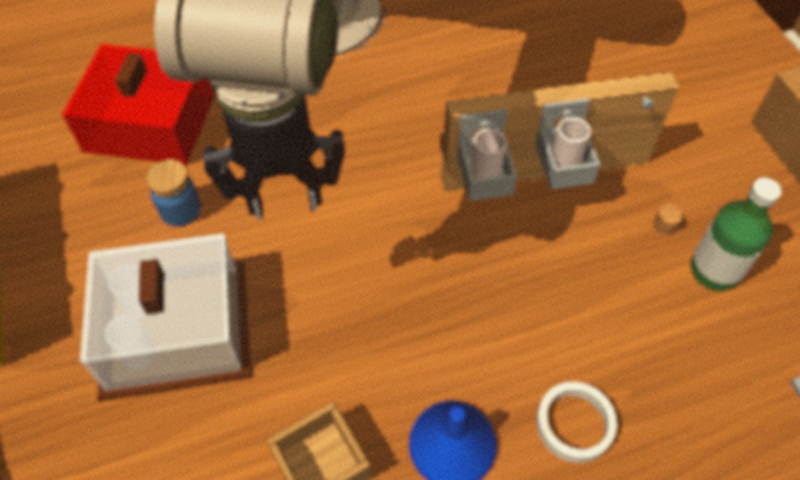

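The cover is back on the board, level at 95.8 mm and within 1 mm of where it started (165,310). Both holders hang with upright cups and nothing has tipped over. I'll hand the job in.

```bash
python3 -c "
from rig import *
print(finish_job())"
```

```text
the job is handed in; nothing more can be done
None
```

Job handed in: the two holders present hang locked on studs 1 and 2 with an upright cup in each, the other two cups stand on the board under the squarely replaced cover, and nothing tipped over.

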